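Pack filter cassettes into the dock on an optics bench

TASK

Pack the black filter cassettes for transport: swing the dock's flat cover fully open, put every cassette on the bench flat inside the dock, then swing the cover fully closed again and after that slide its lock home to the end stop. Most cassettes are wedged between plain metal spacer bars, so push each one lengthwise out of the row to get hold of it, without moving the bars, and leave everything else on the bench where it stands.

Things in the scene. Friction and masses are not known exactly. Their poses are not given: they have to be found in the camera images.
- cas0: Filter cassette: black block 100 (its x) x 36 (y) x 40 mm tall (z), 0.13 to 0.25 kg, round lens window on top. Too long to grip over its ends; grip across the 36 mm. Origin: centre of the underside. Stands in the row, touched on both long faces by bars 6 mm taller; slides freely out of the row along its own x. May be absent (None).
- cas0_mid (a point): Centre of the volume of cas0 (20 mm above its underside).
- cas1: Filter cassette: black block 100 (its x) x 36 (y) x 40 mm tall (z), 0.13 to 0.25 kg, round lens window on top. Too long to grip over its ends; grip across the 36 mm. Origin: centre of the underside. Stands in the row, touched on both long faces by bars 6 mm taller; slides freely out of the row along its own x. May be absent (None).
- cas1_mid (a point): Centre of the volume of cas1 (20 mm above its underside).
- cas2: Filter cassette: black block 100 (its x) x 36 (y) x 40 mm tall (z), 0.13 to 0.25 kg, round lens window on top. Too long to grip over its ends; grip across the 36 mm. Origin: centre of the underside. Stands in the row, touched on both long faces by bars 6 mm taller; slides freely out of the row along its own x. May be absent (None).
- cas2_mid (a point): Centre of the volume of cas2 (20 mm above its underside).
- cas3: Filter cassette: black block 100 (its x) x 36 (y) x 40 mm tall (z), 0.13 to 0.25 kg, round lens window on top. Too long to grip over its ends; grip across the 36 mm. Origin: centre of the underside. The stray one, standing alone in front of the robot. May be absent (None).
- cas3_mid (a point): Centre of the volume of cas3 (20 mm above its underside).
- bar0: Plain bare-metal spacer bar 80 long (x) x 28 wide (y) x 46 mm tall (z), 0.3 kg, two dark screw heads on top, loose: must stay where it is. Origin: centre of the underside. Row order along +y: bar0, cas0, bar1, cas1, bar2, cas2, bar3, at 32.3 mm spacing, parallel, ends staggered a few mm. Beyond (+x) the row the bench is clear for 120 mm.
- bar1: Plain bare-metal spacer bar 80 long (x) x 28 wide (y) x 46 mm tall (z), 0.3 kg, two dark screw heads on top, loose: must stay where it is. Origin: centre of the underside.
- bar2: Plain bare-metal spacer bar 80 long (x) x 28 wide (y) x 46 mm tall (z), 0.3 kg, two dark screw heads on top, loose: must stay where it is. Origin: centre of the underside.
- bar3: Plain bare-metal spacer bar 80 long (x) x 28 wide (y) x 46 mm tall (z), 0.3 kg, two dark screw heads on top, loose: must stay where it is. Origin: centre of the underside.
- deck (a point): Centre of the storage dock's floor, 10 mm above the bench. Dock axes: x across, y along. Floor 120 (x) x 196 mm (y), inside a lip 5 mm high, open above that. Cassettes lie across it (long axis along dock x), side by side; three fit at y = -62, 0, +62 mm (dark patches). Dock fixed; its place and yaw vary.
- pivot (a point): Pivot screw of the flat cover, at the top of a corner pillar (9 mm radius) at dock (+50, +115) mm; point on the pivot axis at the top face of the cover, 62 mm above the bench.
- cover (a joint): Angle (rad) of the flat cover (129 x 228 x 4 mm plate, underside 48 mm above the dock floor) about the vertical pivot screw: 0 = closed over the deck (stop), 1.75 = fully open (stop), beside the dock's +y end. Opens clockwise seen from above (free end goes to dock -x, then +y). Stays where left; 0.5 N at the knob moves it.
- cover_knob (a point): Top centre of the round knob on the cover, 24 mm diameter, 34 mm tall above the cover (top 96 mm above the bench), 182 mm from the pivot axis.
- lock (a joint): Travel of the transport lock slide, m: 0 = released, 0.040 = home (end stop), its steel tongue then lying over the edge of the closed cover. Moves along dock +y, about 2 N, stays where left.
- lock_grip (a point): Top centre of the lock's black grip block, 28 (dock x) x 20 (dock y) x 34 mm tall, top 98 mm above the bench, on a 40 x 88 mm housing at the dock's -y end whose top is 63 mm above the bench; the tongue sticks out 41 mm from the grip towards +y, 5 mm thick, low.
- pedestal: Standing steel pedestal post, 80 tall, 40 mm base; bystander beyond the middle of the bench. Origin: centre of the underside.
- lens_mount: Lens in an upright round black mount, 100 tall, 60 mm wide; bystander at the far right. Origin: centre of the underside.
Mind the look-alikes: they are no part of the job. Leave any blue look-alike of the cas2 alone.

How it is judged:
On the way, in this order (a step that is already met when the one before it is completed fails the run):
1. the cover is swung fully open (value of joint cover above 1.55 rad), for 0.2 s.
2. every cassette lies flat in the dock, let go, with the cover still open (x of cas0_mid in the frame of deck between -0.03 and 0.03 m and y of cas0_mid in the frame of deck between -0.086 and 0.086 m and z of cas0_mid in the frame of deck between 0.01 and 0.0225 m and x of cas1_mid in the frame of deck between -0.03 and 0.03 m and y of cas1_mid in the frame of deck between -0.086 and 0.086 m and z of cas1_mid in the frame of deck between 0.01 and 0.0225 m and x of cas2_mid in the frame of deck between -0.03 and 0.03 m and y of cas2_mid in the frame of deck between -0.086 and 0.086 m and z of cas2_mid in the frame of deck between 0.01 and 0.0225 m and x of cas3_mid in the frame of deck between -0.03 and 0.03 m and y of cas3_mid in the frame of deck between -0.086 and 0.086 m and z of cas3_mid in the frame of deck between 0.01 and 0.0225 m and linear speed of each of cas0, cas1, cas2, cas3 below 0.02 m/s and contact force between the fingers and cas0 below 0.2 N and contact force between the fingers and cas1 below 0.2 N and contact force between the fingers and cas2 below 0.2 N and contact force between the fingers and cas3 below 0.2 N and value of joint cover above 1.4 rad), for 0.2 s.
3. the cover is fully closed again with the lock still released (value of joint cover below 0.06 rad and value of joint lock below 0.025 m), for 0.2 s.
4. the lock is slid home to its end stop (value of joint lock above 0.037 m and value of joint cover below 0.06 rad), for 0.2 s.
At the end, for the whole second after the job is handed in: Every cassette present rests flat on the dock floor (centre within 30 mm of the dock's centre across, 86 mm along; not on the lip or another cassette; any long face down), the cover is within 0.06 rad of closed, the lock within 3 mm of its end stop, no bar moved over 20 mm (all of step 4 and x of cas0_mid in the frame of deck between -0.03 and 0.03 m and y of cas0_mid in the frame of deck between -0.086 and 0.086 m and z of cas0_mid in the frame of deck between 0.01 and 0.0225 m and x of cas1_mid in the frame of deck between -0.03 and 0.03 m and y of cas1_mid in the frame of deck between -0.086 and 0.086 m and z of cas1_mid in the frame of deck between 0.01 and 0.0225 m and x of cas2_mid in the frame of deck between -0.03 and 0.03 m and y of cas2_mid in the frame of deck between -0.086 and 0.086 m and z of cas2_mid in the frame of deck between 0.01 and 0.0225 m and x of cas3_mid in the frame of deck between -0.03 and 0.03 m and y of cas3_mid in the frame of deck between -0.086 and 0.086 m and z of cas3_mid in the frame of deck between 0.01 and 0.0225 m and linear speed of each of cas0, cas1, cas2, cas3 below 0.02 m/s and distance of each of bar0, bar1, bar2, bar3 from where it was at the start of the episode below 0.02 m); the robot touches nothing.
It fails at once if a spacer bar is moved more than 20 mm or tipped (distance of any of bar0, bar1, bar2, bar3 from where it was at the start of the episode above 0.02 m or angle between any of bar0, bar1, bar2, bar3's own z axis and vertical above 0.5 rad).
It fails at once if a bystander (pedestal, lens mount) is moved more than 30 mm (distance of any of pedestal, lens_mount from where it was at the start of the episode above 0.03 m).
Of cas0, cas1, cas2, cas3 only 2 to 3 are there at a start; the rules pass over those that are not, and their reading is None.
At some moment in a run one of cas3 may be knocked a few centimetres aside while the robot is not near it.
Once in a run the grip may slacken for a moment while it holds something.
It also fails if it takes over 210 s, if anything falls off the work surface, if the arm or the gripper's body presses on something with over 40 N, if the wrist force passes 120 N, or if a joint passes its speed limit or range.

ROBOT

A 7-joint arm with a two-finger parallel gripper is mounted at the origin on the work surface. World frame = base frame: x ahead of the robot, y to its left, z up, the work surface at z = 0. Lengths are in m, angles in rad, forces in N, time in s.
With the tool pointing down it reaches from about 0.4 to 0.85 m from the base axis. Payload 4.4 kg.
Tool frame: the origin (TCP) lies at the very end of the fingers, on their centre line; the grasp point (between the pads) lies 19 mm behind it (grasp_offset is the distance from the TCP to the grasp point, in m); z points along the fingers, y is the direction in which the jaws open and shut (so a half turn about z gives the same grasp; the last joint's range is limited). The gripper opens to 94 mm and grips with 3 to 60 N. Pads are 16 mm wide; open, the fingers measure 119 mm over their backs; the gripper's body (75 mm by 177 mm) begins 78 mm behind the grasp point.
Start: joints at [1.234, 0.628, 0.038, 1.517, -0.027, 0.996, -0.02], TCP at [0.174, -0.626, 0.205] pointing down, gripper open.
Joint ranges: [-3.06, 3.06], [-0.37, 2.12], [-1.25, 1.32], [0.18, 2.47], [-1.1, 4.24], [0.23, 1.98], [-2.94, 2.94]. Speed limits (rad/s): [2.57, 2.57, 3.14, 3.14, 3.14, 3.14, 3.14].

INTERFACE

Orientations are given as a unit quaternion [w, x, y, z].
In Python, from plant import get_obs, camera, job_done, grasp_offset gives the robot as it stands. The module is installed in compiled form; this text tells all that it offers.
- The arm moves only by the tool play_rows, never from a script. Its argument "increments" is a list of rows, each a list of 2 entries, a list of its own where there are three numbers: the shift along the tool's x, y, z in mm, then the turn about the tool's z in degrees. In form: [[[dx, dy, dz], turn], ...]. A call has exactly 10 rows; each row is the pose to reach, as a shift and turn from the pose measured when the call began, along the tool's axes at that moment; what a row does not reach only later rows make up. A row lasts 1/12 s, in which the tool goes at most 41.7 mm and 7.16 degrees, less where a joint would pass 70% of its speed; a pose out of reach is approached as far as the arm can. A call with a gripper value outside its range is refused whole. "hand" is the closure, from 0 (fully open) to 1 (shut), set as the call begins (left out, the last holds). The fingers move at their own pace and stop on an object; "newtons" is the grip in N (left out, the last holds). Time passes only in rows, so rows that repeat a pose let the fingers close, or fill a call up. It gives the time, the measured TCP pose, the force and the opening at its end, in the units of the state.
- get_obs(): the state, without advancing time (a new reading comes with each control period).
- camera(name): name is "side" or "top" or "wrist"; returns a dict with "image" (400x640x3 uint8, red, green, blue), "range_z" (400x640 float32, m along the optical axis (not along the pixel's ray), 0 where there is no reading), "mtx" (3x3 intrinsics, pixels), "extrinsics" (4x4, takes a point from camera to world coordinates). Camera axes: x right, y up, looking along -z (the intrinsics and any distortion apply to the point x, -y, -z); pixel columns grow to the right and rows downward; lengths in m; the calibration is good to about 2 mm. A picture is of the moment at which its call begins.
- job_done(): hands the job in, once; it reports no verdict.
The state is a dict: "time_s": time; "qpos": joint angles; "joint_velocities": joint speeds; "joint_torque": joint torques, N m; "ee_pos": TCP position; "tcp_rot": TCP orientation; "contact_force": force on the tool from outside, world axes, zero at the start; "torque": the same for the moment, N m; "gripper_width": finger opening in m.
Only numpy, scipy, OpenCV 4.12 (cv2) and the standard library are available. Lean on these libraries where they do the work, as an engineer would, in place of code of your own. Each camera call takes 0.05 s, during which the arm holds its last target.

## Working session

There is one attempt and no reset: what is moved stays moved. The work goes in short steps, Python scripts to look and compute and a tool call to move; the robot and the scene stay as the last step left them, time stands still between calls to the robot, and variables do not carry over. Pictures are saved under pics/ and viewed, and the job is handed in when it is done.

Besides the shell and the picture viewer there is one more tool, called as name(argument=value, ...) on one line, values as JSON. play_rows: Moves the arm, as the interface text tells. Its arguments: {"type":"object","properties":{"increments":{"type":"array","items":{"type":"array"}},"hand":{"type":"number"},"newtons":{"type":"number"}},"required":["increments"]}

```bash
mkdir -p pics; cat > h.py <<'E'
import numpy as np, cv2
from plant import get_obs, camera, job_done, grasp_offset
from scipy.spatial.transform import Rotation as R
def snap(n,f):
    c=camera(n); cv2.imwrite('pics/'+f+'.png',c['image'][...,::-1]); np.savez('/tmp/'+f+'.npz',**c); return c
def load(f): return dict(np.load('/tmp/'+f+'.npz'))
def world(c,u,v,z=None):
    K=c['mtx'];E=c['extrinsics']
    d=np.array([(u-K[0,2])/K[0,0],-(v-K[1,2])/K[1,1],-1.])
    dw=E[:3,:3]@d; o=E[:3,3]
    if z is None:
        t=c['range_z'][int(round(v)),int(round(u))]
    else: t=(z-o[2])/dw[2]
    return o+t*dw
def cloud(c):
    K=c['mtx'];E=c['extrinsics'];r=c['range_z']
    v,u=np.mgrid[:r.shape[0],:r.shape[1]]
    p=np.stack([(u-K[0,2])/K[0,0]*r,-(v-K[1,2])/K[1,1]*r,-r],-1)
    return p@E[:3,:3].T+E[:3,3]
def rot():
    o=get_obs(); w,x,y,z=o['tcp_rot']; return o,R.from_quat([x,y,z,w]).as_matrix()
def to(p,yaw=None):
    """print tool-frame shift in mm to world p, and turn to bring tool y axis (jaw) to world yaw (mod pi)"""
    o,M=rot(); d=M.T@(np.array(p)-o['ee_pos'])*1000
    t=None
    if yaw is not None:
        cur=np.arctan2(M[1,1],M[0,1]); dy=(yaw-cur+np.pi/2)%np.pi-np.pi/2
        t=-np.degrees(dy) if M[2,2]<0 else np.degrees(dy)
    print('shift',d.round(1),'turn',t,'ee',o['ee_pos'],'q7',o['qpos'][6],'t',o['time_s'])
E
python3 - <<'E'
from h import *
for n in ['side','top','wrist']:
    c=snap(n,n+'0'); print(n,c['mtx'].tolist(),c['extrinsics'].round(3).tolist())
o,M=rot();print(o);print(M.round(3),grasp_offset)
E
```

```text
side [[437.63436128775163, 0.0, 319.61298704362594], [0.0, 437.63436128775163, 196.15472535401193], [0.0, 0.0, 1.0]] [[0.962, 0.141, -0.234, 0.317], [-0.273, 0.477, -0.835, -0.781], [-0.006, 0.867, 0.498, 0.526], [0.0, 0.0, 0.0, 1.0]]
top [[398.34316888104735, 0.0, 322.2411305097351], [0.0, 398.34316888104735, 197.667650500899], [0.0, 0.0, 1.0]] [[-0.0, 0.985, -0.173, 0.417], [-1.0, 0.004, 0.02, -0.003], [0.021, 0.173, 0.985, 0.924], [0.0, 0.0, 0.0, 1.0]]
wrist [[339.4189579543397, 0.0, 314.8955380881062], [0.0, 339.4189579543397, 198.64223613044123], [0.0, 0.0, 1.0]] [[0.268, 0.936, 0.229, 0.24], [-0.963, 0.26, 0.062, -0.608], [-0.001, -0.237, 0.971, 0.383], [0.0, 0.0, 0.0, 1.0]]
{'time_s': 0.15, 'qpos': array([ 1.23420186,  0.62911297,  0.0384271 ,  1.51810109, -0.02704072,
        0.99628317, -0.02000276]), 'joint_velocities': array([ 7.08462133e-04, -2.59534869e-03,  7.61038435e-05, -3.32417628e-03,
        7.71777116e-04,  1.31969071e-03,  1.33968966e-04]), 'joint_torque': array([ 1.57245235e-03, -5.50084269e+01,  1.14490896e+00, -1.86816466e+01,
       -5.20976738e-02,  2.08809884e-02,  7.87419094e-05]), 'ee_pos': array([ 0.17380122, -0.62583182,  0.20479027]), 'tcp_rot': array([-6.90724312e-04,  9.90848012e-01,  1.34980497e-01, -7.25961159e-05]), 'contact_force': array([-0.0746016 ,  0.32524919,  0.37875702]), 'torque': array([-0.02183309, -0.03904087, -0.02998246]), 'gripper_width': 0.09408223998254077}
[[ 0.964  0.267 -0.   ]
 [ 0.267 -0.964  0.001]
 [ 0.    -0.001 -1.   ]] 0.0188
```

View pics/top0.png

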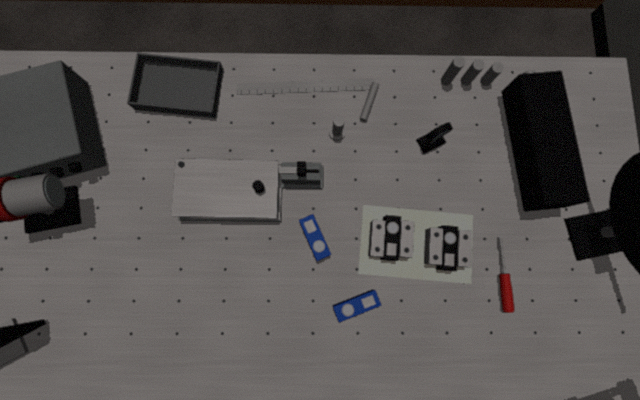

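View pics/side0.png

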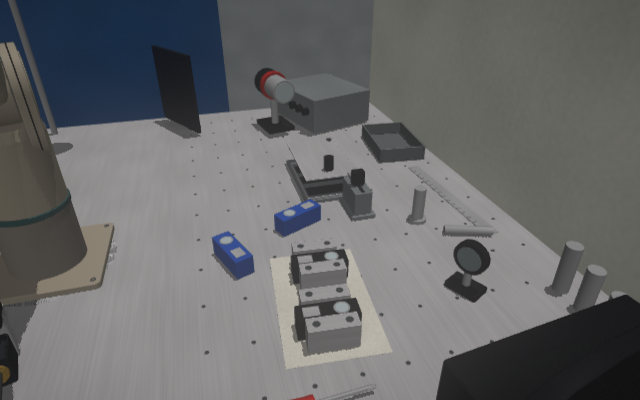

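```bash
python3 - <<'E'
from h import *
c=load('top0');im=c['image'][...,::-1]
def crop(x0,y0,x1,y1,s,f):
    a=cv2.resize(im[y0:y1,x0:x1],None,fx=s,fy=s,interpolation=cv2.INTER_CUBIC)
    a=np.clip(a.astype(float)*1.5,0,255).astype(np.uint8); cv2.imwrite('pics/'+f,a)
crop(355,200,480,290,6,'row0.png'); crop(165,145,330,230,4.8,'dock0.png')
P=cloud(c)
for n,(u,v) in dict(knob=(258,187),pivot=(181,164),lock=(302,170),cover=(230,185),bar=(433,235),cas0=(449,250),cas2=(391,240),bench=(300,330),housing=(315,180)).items():
    print(n,world(c,u,v).round(4))
E
```

```text
knob [0.5851 0.1165 0.0936]
pivot [0.641  0.2901 0.0684]
lock [0.6217 0.0235 0.0974]
cover [0.5963 0.183  0.0594]
bar [ 0.488  -0.2658  0.0461]
cas0 [ 0.4553 -0.3014  0.0408]
cas2 [ 0.4774 -0.1739  0.0371]
bench [ 0.2802  0.0279 -0.0009]
housing [ 0.6085 -0.0043  0.0588]
```

View pics/row0.png

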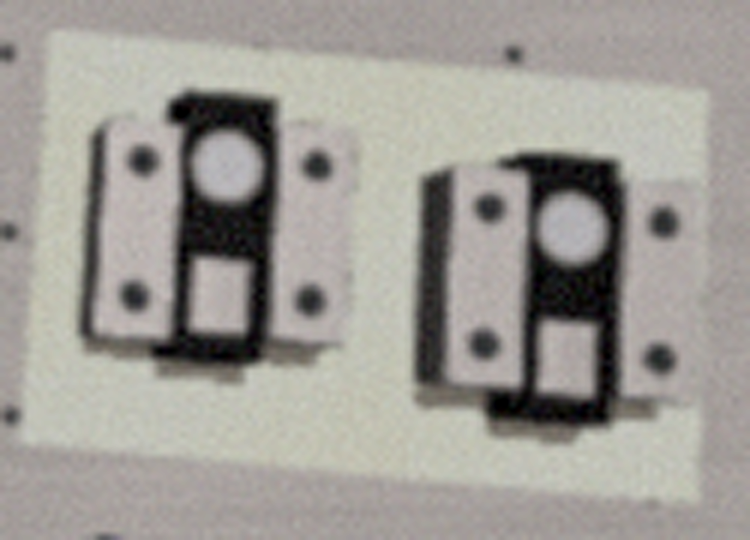

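View pics/dock0.png

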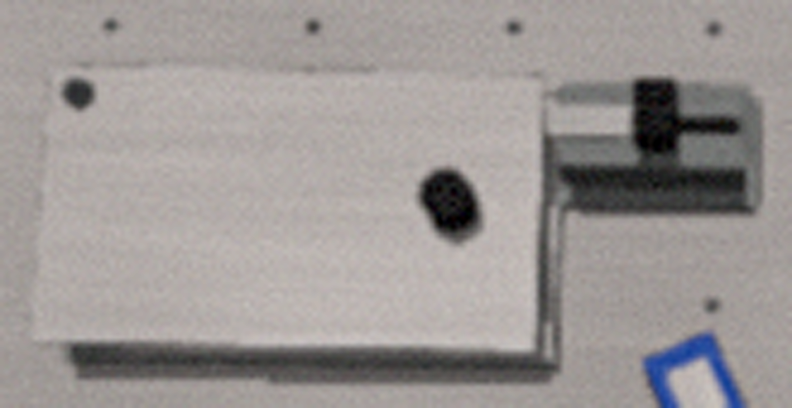

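```bash
python3 - <<'E'
from h import *
c=load('top0');P=cloud(c)
m=(P[...,2]>.054)&(P[...,2]<.072)&(P[...,0]>.5)&(P[...,0]<.7)&(P[...,1]>.056)&(P[...,1]<.35)
m=cv2.morphologyEx(m.astype(np.uint8),cv2.MORPH_OPEN,np.ones((3,3)))
n,l,s,ce=cv2.connectedComponentsWithStats(m);k=1+s[1:,4].argmax();m=l==k
v,u=np.where(m)
E=[world(c,a,b,.062)[:2] for a,b in zip(u,v)]
print('cover',cv2.minAreaRect(np.array(E,np.float32)*1000), cv2.boxPoints(cv2.minAreaRect(np.array(E,np.float32)*1000)).round(1).tolist())
print('knob',world(c,165+449/4.8,145+197/4.8,.096), 'pivot',world(c,165+79/4.8,145+94/4.8,.064))
print('lock',world(c,165+656/4.8,145+103/4.8,.098))
# row corners tops
def r(x,y,z): return (world(c,355+x/6,200+y/6,z)[:2]*1000).round(1)
print('bars screws', [ (n,r(x,y,.047)) for n,x,y in [('b3f',143,160),('b3n',135,296),('b2f',318,165),('b2n',311,300),('b1f',490,208),('b1n',485,345),('b0f',664,222),('b0n',660,358)]])
print('cas2',r(232,97,.04),r(205,358,.04),'lens',r(226,166,.04),'label',r(220,295,.04))
print('cas0',r(575,158,.04),r(550,420,.04),'lens',r(572,229,.04),'label',r(565,357,.04))
E
```

```text
cover ((589.9480590820312, 181.97518920898438), (248.0795440673828, 128.91357421875), 89.08778381347656) [[523.5, 59.0], [652.4000244140625, 56.900001525878906], [656.4000244140625, 305.0], [527.5, 307.0]]
knob [0.58667973 0.11504052 0.096     ] pivot [0.64086072 0.29052963 0.064     ]
lock [0.62925193 0.02429206 0.098     ]
bars screws [('b3f', array([ 506.1, -145.9])), ('b3n', array([ 456.3, -141.7])), ('b2f', array([ 504.4, -210.6])), ('b2n', array([ 454.9, -206.2])), ('b1f', array([ 488.6, -273.8])), ('b1n', array([ 438.7, -269.4])), ('b0f', array([ 483.6, -338.1])), ('b0n', array([ 434. , -333.5]))]
cas2 [ 530.5 -181. ] [ 434.1 -168. ] lens [ 504.7 -177.9] label [ 457.  -174.2]
cas0 [ 507.9 -308.8] [ 411.7 -294.1] lens [ 481.5 -306.2] label [ 434.5 -300.9]
```

```bash
python3 - <<'E'
from h import *
to([.5867,.115,.16],np.pi/2-.016)
to([.5867,.115,.07],np.pi/2-.016)
E
```

```text
shift [ 596.  -603.3   45.7] turn 16.43172217960555 ee [ 0.17380122 -0.62583182  0.20479027] q7 -0.020002763918428885 t 0.15
shift [ 596.  -603.2  135.7] turn 16.43172217960555 ee [ 0.17380122 -0.62583182  0.20479027] q7 -0.020002763918428885 t 0.15
```

play_rows(increments=[[[20,-20,0],2],[[45,-45,0],4],[[70,-70,0],6],[[97,-97,0],8],[[125,-125,0],10],[[150,-150,0],12],[[180,-180,0],14],[[210,-210,0],16],[[235,-235,0],16],[[250,-250,0],16]], hand=0.3, newtons=15)

```text
time_s: 0.98
ee_pos: [0.3497, -0.3136, 0.2051]
tcp_rot: [-0.002, 1.0, -0.002, -0.0]
contact_force: [0.9, -0.2, -0.6]
gripper_width: 0.0655
```

```bash
python3 - <<'E'
from h import *
to([.5867,.115,.14],np.pi/2-.016);print(get_obs()['gripper_width'])
E
```

```text
shift [ 235.4 -429.3   66.5] turn 0.6985163232387464 ee [ 0.34967523 -0.31364269  0.20505035] q7 -0.8449423365836644 t 0.9833
0.06545398849329152
```

play_rows(increments=[[[8,-15,0],0],[[24,-43,0],0],[[42,-76,0],0],[[60,-109,0],0],[[78,-142,0],0],[[96,-175,0],0],[[114,-208,0],0],[[132,-241,0],0],[[145,-265,0],0],[[152,-277,0],0]], hand=0.45)

```text
time_s: 1.82
ee_pos: [0.5043, -0.0326, 0.2059]
tcp_rot: [-0.003, 1.0, 0.001, 0.0]
contact_force: [-1.4, -0.9, -0.0]
gripper_width: 0.0517
```

```bash
python3 - <<'E'
from h import *
to([.5867,.115,.14],np.pi/2-.016);print(get_obs()['gripper_width'])
E
```

```text
shift [  82.6 -147.1   66.7] turn 1.0141519245300872 ee [ 0.50429566 -0.03255058  0.2058705 ] q7 -1.527660247851354 t 1.8167
0.05167213098037078
```

play_rows(increments=[[[10,-18,5],0],[[25,-45,15],0],[[42,-75,25],1],[[58,-103,35],1],[[72,-128,48],1],[[80,-142,58],1],[[82,-147,66],1],[[82,-147,66],1],[[82,-147,66],1],[[82,-147,66],1]])

```text
time_s: 2.65
ee_pos: [0.5858, 0.1128, 0.1412]
tcp_rot: [-0.002, 1.0, -0.009, 0.0]
contact_force: [0.7, -0.2, 0.2]
gripper_width: 0.0521
```

```bash
python3 - <<'E'
from h import *
snap('wrist','w1');snap('side','s1')
to([.5867,.115,.07],np.pi/2-.016);print(get_obs()['gripper_width'])
E
```

```text
shift [ 0.3 -1.5 71.6] turn -0.11891404768142405 ee [0.58622379 0.11315188 0.14161254] q7 -1.7896382445006014 t 2.75
0.05180321236670354
```

View pics/w1.png

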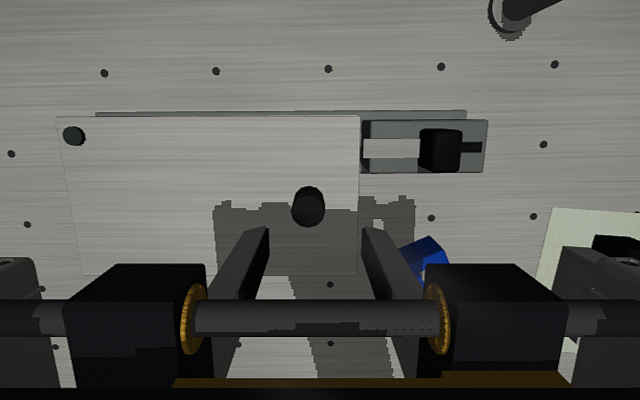

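View pics/s1.png

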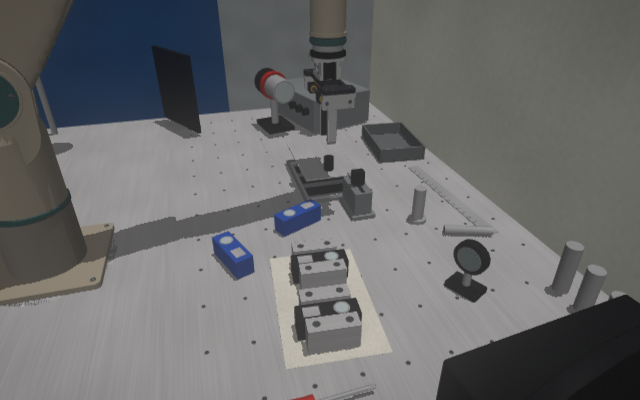

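```bash
python3 - <<'E'
from h import *
c=load('w1')
print('knob',world(c,308,200),world(c,308,200,.096),'pivot',world(c,74,135),world(c,74,135,.064),'lock',world(c,440,145),world(c,440,145,.098))
for u,v in [(57,117),(360,117),(357,276),(82,276)]: print(world(c,u,v,.062).round(4))
E
```

```text
knob [0.59818904 0.1169216  0.09458264] [0.59853968 0.11688022 0.096     ] pivot [0.64336189 0.2895426  0.06549182] [0.64330029 0.29059463 0.064     ] lock [0.63409828 0.03027306 0.09678063] [0.63420639 0.0307113  0.098     ]
[0.6565 0.3022 0.062 ]
[0.6525 0.0781 0.062 ]
[0.5247 0.0788 0.062 ]
[0.5283 0.3068 0.062 ]
```

```bash
python3 - <<'E'
from h import *
c=load('w1');im=c['image'][...,::-1]
a=cv2.resize(im[110:240,270:500],None,fx=3.4,fy=3.4,interpolation=cv2.INTER_CUBIC)
cv2.imwrite('pics/w1c.png',np.clip(a*1.0+np.where(a<80,a*1.5,0),0,255).astype(np.uint8))
for n in ['w1','top0']:
    c=load(n);P=cloud(c)
    for nm,b in dict(knob=(.55,.65,.09,.14),lock=(.6,.67,-.0,.06)).items():
        m=(P[...,2]>.088)&(P[...,2]<.104)&(P[...,0]>b[0])&(P[...,0]<b[1])&(P[...,1]>b[2])&(P[...,1]<b[3])
        q=P[m];print(n,nm,len(q),q.mean(0).round(4) if len(q) else '',q.min(0).round(4),q.max(0).round(4))
E
```

```text
w1 knob 915 [0.5914 0.1177 0.0947] [0.579 0.106 0.088] [0.6024 0.1296 0.0969]
w1 lock 1391 [0.6303 0.0275 0.0963] [0.6156 0.0161 0.0881] [0.6437 0.0363 0.0993]
top0 knob 102 [0.5891 0.1172 0.0946] [0.578  0.1059 0.0891] [0.6004 0.1292 0.0983]
top0 lock 118 [0.6282 0.0256 0.0965] [0.6145 0.0171 0.088 ] [0.6431 0.0347 0.1001]
```

View pics/w1c.png

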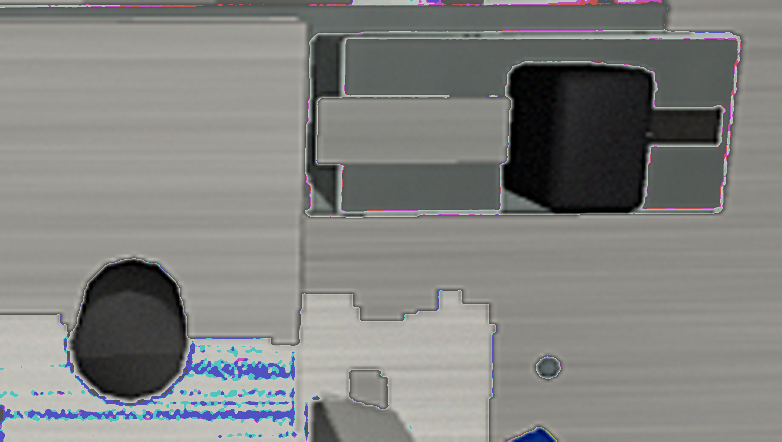

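```bash
python3 - <<'E'
from h import *
to([.5905,.1177,.07],np.pi/2-.016)
E
```

```text
shift [ 4.1 -4.3 71.6] turn -0.11891404768142405 ee [0.58622379 0.11315188 0.14161254] q7 -1.7896382445006014 t 2.75
```

play_rows(increments=[[[4,-4,10],0],[[4,-4,25],0],[[4,-4,40],0],[[4,-4,55],0],[[4,-4,66],0],[[4,-4,71],0],[[4,-4,71],0],[[4,-4,71],0],[[4,-4,71],0],[[4,-4,71],0]])

```text
time_s: 3.58
ee_pos: [0.5911, 0.1175, 0.0715]
tcp_rot: [-0.003, 1.0, -0.009, 0.002]
contact_force: [-0.2, 0.4, 0.7]
gripper_width: 0.052
```

play_rows(increments=[[[0,0,0],0],[[0,0,0],0],[[0,0,0],0],[[0,0,0],0],[[0,0,0],0],[[0,0,0],0],[[0,0,0],0],[[0,0,0],0],[[0,0,0],0],[[0,0,0],0]], hand=1, newtons=12)

```text
time_s: 4.42
ee_pos: [0.5914, 0.1181, 0.0716]
tcp_rot: [-0.003, 1.0, -0.009, 0.002]
contact_force: [0.9, 2.2, 0.7]
gripper_width: 0.0236
```

```bash
python3 - <<'E'
from h import *
o,M=rot();p=o['ee_pos'];print(o['gripper_width'],o['contact_force'],p)
pv=np.array([.642,.2905]); v=p[:2]-pv; print(np.linalg.norm(v))
for a in np.arange(.1,1.71,.08):
    R2=np.array([[np.cos(a),np.sin(a)],[-np.sin(a),np.cos(a)]]); d=R2@v+pv-p[:2]
    print(round(a,2),(M.T@np.array([*d,0])*1000).round(0))
E
```

```text
0.023631363567137926 [0.87681824 2.15381586 0.73160078] [0.59139916 0.11807209 0.07164002]
0.17969927510655578
0.1 [-17.  -6.  -0.]
0.18 [-30. -11.  -0.]
0.26 [-43. -18.  -0.]
0.34 [-55. -26.  -0.]
0.42 [-67. -34.  -0.]
0.5 [-77. -44.  -0.]
0.58 [-87. -54.  -0.]
0.66 [-96. -66.   0.]
0.74 [-104.  -77.    0.]
0.82 [-112.  -90.    0.]
0.9 [-118. -103.    0.]
0.98 [-123. -116.    0.]
1.06 [-127. -130.    0.]
1.14 [-130. -144.    0.]
1.22 [-132. -158.    0.]
1.3 [-132. -173.    1.]
1.38 [-132. -187.    1.]
1.46 [-130. -201.    1.]
1.54 [-127. -215.    1.]
1.62 [-123. -229.    1.]
1.7 [-118. -243.    1.]
```

play_rows(increments=[[[-9,-3,0],0],[[-17,-6,0],0],[[-30,-11,0],0],[[-43,-18,0],0],[[-55,-26,0],0],[[-67,-34,0],0],[[-77,-44,0],0],[[-87,-54,0],0],[[-96,-66,0],0],[[-96,-66,0],0]])

```text
time_s: 5.25
ee_pos: [0.4909, 0.1862, 0.0714]
tcp_rot: [-0.002, 1.0, -0.007, -0.002]
contact_force: [-4.5, -1.8, 5.5]
gripper_width: 0.0239
```

```bash
python3 - <<'E'
from h import *
o,M=rot();p=o['ee_pos'];print(o['gripper_width'],o['contact_force'],p)
p0=np.array([.5914,.11807])
for pv in (np.array([.642,.2905]),np.array([.6425,.293])):
  v=p0-pv; print(np.linalg.norm(v),np.linalg.norm(p[:2]-pv))
  for a in np.arange(.74,1.72,.08):
    R2=np.array([[np.cos(a),np.sin(a)],[-np.sin(a),np.cos(a)]]); d=R2@v+pv-p[:2]
    print(round(a,2),(M.T@np.array([*d,0])*1000).round(0))
E
```

```text
0.023887834435752542 [-4.53852907 -1.8100037   5.51055364] [0.49087342 0.18619717 0.07139962]
0.17970104312440702 0.18362549462740443
0.74 [ -3. -11.   0.]
0.82 [-10. -24.   0.]
0.9 [-16. -37.   0.]
0.98 [-21. -50.   0.]
1.06 [-25. -64.   0.]
1.14 [-28. -78.   0.]
1.22 [-30. -92.   0.]
1.3 [ -30. -107.    0.]
1.38 [ -30. -121.    1.]
1.46 [ -28. -135.    1.]
1.54 [ -25. -149.    1.]
1.62 [ -21. -163.    1.]
1.7 [ -16. -176.    1.]
0.18224081568079084 0.18546553044479694
0.74 [ -4. -12.   0.]
0.82 [-11. -25.   0.]
0.9 [-18. -38.   0.]
0.98 [-23. -51.   0.]
1.06 [-27. -65.   0.]
1.14 [-30. -80.   0.]
1.22 [-32. -94.   0.]
1.3 [ -32. -109.    1.]
1.38 [ -32. -123.    1.]
1.46 [ -30. -138.    1.]
1.54 [ -27. -152.    1.]
1.62 [ -23. -166.    1.]
1.7 [ -18. -180.    1.]
```

play_rows(increments=[[[-4,-12,0],0],[[-11,-25,0],0],[[-17,-38,0],0],[[-22,-51,0],0],[[-26,-65,0],0],[[-29,-79,0],0],[[-31,-93,0],0],[[-31,-108,0],0],[[-31,-115,0],0],[[-31,-122,0],0]])

```text
time_s: 6.08
ee_pos: [0.4607, 0.3086, 0.0714]
tcp_rot: [-0.001, 1.0, -0.007, -0.003]
contact_force: [-0.5, -1.4, -4.7]
gripper_width: 0.0235
```

```bash
python3 - <<'E'
from h import *
o,M=rot();p=o['ee_pos'];print(o['gripper_width'],o['contact_force'],p)
p0=np.array([.5914,.11807])
for pv in (np.array([.6425,.292]),):
  v=p0-pv; w=p[:2]-pv;print(np.linalg.norm(v),np.linalg.norm(w),np.arctan2(v[1],v[0])-np.arctan2(w[1],w[0]))
  for a in np.arange(1.3,1.75,.08):
    R2=np.array([[np.cos(a),np.sin(a)],[-np.sin(a),np.cos(a)]]); d=R2@v+pv-p[:2]
    print(round(a,2),(M.T@np.array([*d,0])*1000).round(0))
E
```

```text
0.023504515307305483 [-0.52844734 -1.39414006 -4.73039135] [0.46066892 0.30856866 0.07136088]
0.18128114877173518 0.18258439715024644 -4.9072744599334595
1.3 [ 1. 14. -0.]
1.38 [ 1. -1. -0.]
1.46 [  3. -15.   0.]
1.54 [  6. -29.   0.]
1.62 [ 10. -43.   0.]
1.7 [ 15. -57.   0.]
```

play_rows(increments=[[[1,-8,0],0],[[3,-16,0],0],[[4,-23,0],0],[[6,-30,0],0],[[8,-37,0],0],[[10,-44,0],0],[[13,-51,0],0],[[15,-57,0],0],[[16,-59,0],0],[[16,-59,0],0]])

```text
time_s: 6.92
ee_pos: [0.478, 0.3684, 0.0714]
tcp_rot: [-0.002, 1.0, -0.007, -0.002]
contact_force: [0.8, -0.3, -2.4]
gripper_width: 0.0238
```

```bash
python3 - <<'E'
from h import *
o,M=rot();p=o['ee_pos'];print(o['gripper_width'],o['contact_force'],p)
p0=np.array([.5914,.11807]);pv=np.array([.6425,.292])
v=p0-pv; w=p[:2]-pv;print(np.linalg.norm(w),np.arctan2(v[1],v[0])-np.arctan2(w[1],w[0])+6.283)
snap('side','s2')
E
```

```text
0.02380200660721145 [ 0.75260917 -0.27998106 -2.4070559 ] [0.47795601 0.36839062 0.07136219]
0.181411832113086 1.7195015292869948
```

View pics/s2.png

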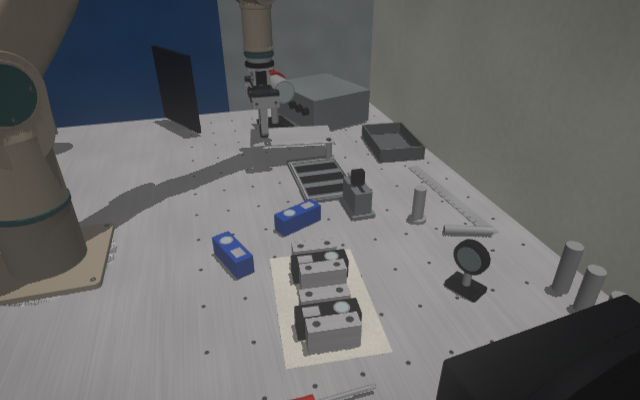

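play_rows(increments=[[[0,0,0],0],[[0,0,0],0],[[0,0,0],0],[[0,0,0],0],[[0,0,-10],0],[[0,0,-30],0],[[0,0,-60],0],[[0,0,-90],0],[[0,0,-110],0],[[0,0,-110],0]], hand=0.45)

```text
time_s: 7.8
ee_pos: [0.4811, 0.3695, 0.187]
tcp_rot: [-0.004, 1.0, -0.007, 0.001]
contact_force: [0.5, 1.5, -0.1]
gripper_width: 0.0513
```

```bash
python3 - <<'E'
from h import *
# row frame
rx=np.array([np.cos(-.088),np.sin(-.088)])
c2=np.array([.481,-.176]); pre=c2-rx*(.050+.04)
print('pre',pre)
to([*pre,.16],-.088)   # jaw along row x => 16mm width across
to([*pre,.16],-.088+np.pi/2)
c=snap('top','t2')
P=cloud(c)
# lip/dock: point stats
m=(P[...,2]>.012)&(P[...,2]<.02)&(P[...,0]>.5)&(P[...,0]<.68)&(P[...,1]>.05)&(P[...,1]<.3)
v,u=np.where(m);print(cv2.minAreaRect(P[m][:,:2].astype(np.float32)*1000))
E
```

```text
pre [ 0.39134826 -0.16809022]
shift [-82.5 539.   22. ] turn -85.73736410774139 ee [0.48112136 0.36952532 0.18700576] q7 -2.2043368446925946 t 7.8
shift [-82.5 539.   22. ] turn 4.262635892258614 ee [0.48112136 0.36952532 0.18700576] q7 -2.2043368446925946 t 7.8
((590.4798583984375, 178.66355895996094), (240.23291015625, 132.12432861328125), 89.08739471435547)
```

View pics/t2.png

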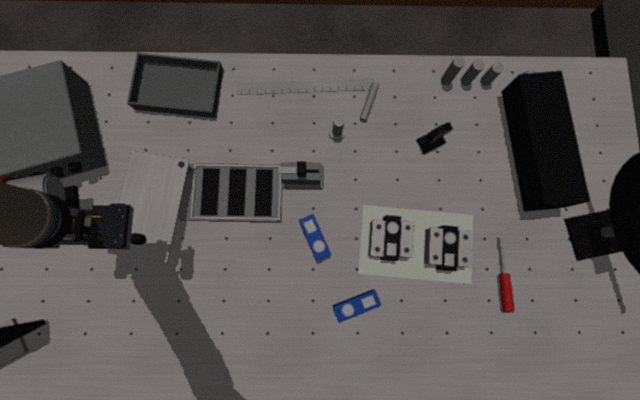

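play_rows(increments=[[[-2,15,0],5],[[-6,42,0],12],[[-11,75,0],19],[[-16,110,0],26],[[-22,145,0],33],[[-28,180,0],40],[[-33,215,0],47],[[-38,250,0],54],[[-43,280,0],60],[[-45,295,0],64]], hand=1, newtons=10)

```text
time_s: 8.68
ee_pos: [0.4289, 0.0705, 0.1822]
tcp_rot: [-0.001, 0.842, -0.54, -0.003]
contact_force: [-0.1, -0.1, 0.3]
gripper_width: 0.0004
```

```bash
python3 - <<'E'
from h import *
to([.3915,-.168,.16],-.088)
c=load('t2')
for u in (207,237,265): print(world(c,u,192,.01).round(4))
a=cv2.resize(c['image'][150:235,180:330,::-1],None,fx=5,fy=5,interpolation=cv2.INTER_CUBIC)
cv2.imwrite('pics/t2c.png',np.clip(a*1.5,0,255).astype(np.uint8))
E
```

```text
shift [201.3 133.6  21.1] turn 29.72996272911212 ee [0.42885025 0.07053325 0.18218677] q7 -2.6315352652223134 t 8.6833
[0.5897 0.2461 0.01  ]
[0.59   0.1768 0.01  ]
[0.5902 0.1119 0.01  ]
```

View pics/t2c.png

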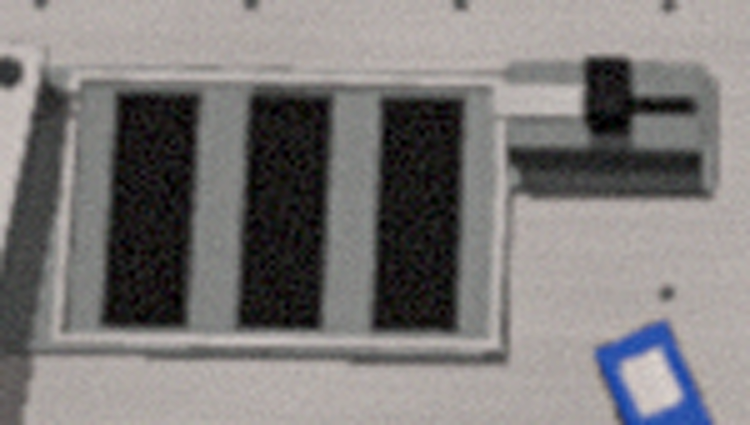

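play_rows(increments=[[[15,10,0],0],[[40,27,0],0],[[68,45,0],2],[[96,64,0],6],[[124,83,0],11],[[152,101,5],17],[[178,118,10],23],[[195,130,20],29],[[201,134,21],30],[[201,134,21],30]])

```text
time_s: 9.52
ee_pos: [0.3903, -0.169, 0.1594]
tcp_rot: [-0.0, -0.673, 0.74, 0.003]
contact_force: [0.3, 0.5, 0.4]
gripper_width: 0.0007
```

```bash
python3 - <<'E'
from h import *
to([.3915,-.168,.015],-.088)
snap('wrist','w3')
E
```

```text
shift [ -0.5  -1.8 144.4] turn -0.3800650424791619 ee [ 0.39034439 -0.16901492  0.15941272] q7 -2.4429717220189224 t 9.5167
```

View pics/w3.png

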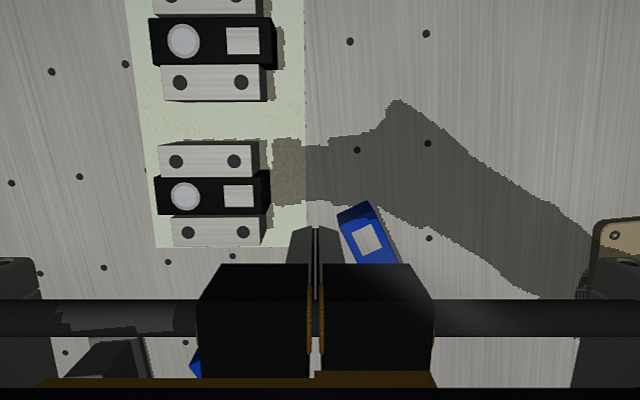

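```bash
python3 - <<'E'
from h import *
c=load('w3')
for n,u,v,z in [('lens',185,196,.04),('label',238,196,.04),('near end',262,194,.04),('far',158,196,.04),('s2',235,161,.046),('s2f',176,161,.046),('s3',243,232,.046),('s3f',188,232,.046),('cas0 lens',183,41,.04),('cas0 label',242,40,.04),('cas0 near',270,41,.04),('b1',241,82,.046),('b1f',180,82,.046)]:
    print(n,world(c,u,v).round(4),world(c,u,v,z).round(4))
E
```

```text
lens [ 0.506  -0.1784  0.0398] [ 0.5059 -0.1784  0.04  ]
label [ 0.4587 -0.1738  0.0394] [ 0.4585 -0.1739  0.04  ]
near end [ 0.4369 -0.1736  0.0396] [ 0.4368 -0.1737  0.04  ]
far [ 0.5311 -0.1803  0.0378] [ 0.53   -0.1807  0.04  ]
s2 [ 0.4551 -0.2061  0.0457] [ 0.455  -0.2061  0.046 ]
s2f [ 0.5052 -0.2109  0.0464] [ 0.5054 -0.2109  0.046 ]
s3 [ 0.4578 -0.1412  0.045 ] [ 0.4575 -0.1416  0.046 ]
s3f [ 0.5073 -0.1461  0.0452] [ 0.507  -0.1463  0.046 ]
cas0 lens [ 0.4838 -0.3058  0.0395] [ 0.4836 -0.3057  0.04  ]
cas0 label [ 0.4362 -0.3022  0.0391] [ 0.4361 -0.302   0.04  ]
cas0 near [ 0.4137 -0.2993  0.0391] [ 0.4136 -0.2991  0.04  ]
b1 [ 0.4405 -0.2695  0.0456] [ 0.4404 -0.2695  0.046 ]
b1f [ 0.4901 -0.2743  0.0451] [ 0.4898 -0.2742  0.046 ]
```

play_rows(increments=[[[0,-2,20],0],[[0,-2,50],0],[[0,-2,80],0],[[0,-2,110],0],[[0,-2,130],0],[[0,-2,141],0],[[0,-2,141],0],[[0,-2,141],0],[[0,-2,141],0],[[0,-2,141],0]])

```text
time_s: 10.4
ee_pos: [0.3933, -0.1665, 0.0196]
tcp_rot: [0.001, -0.675, 0.738, 0.003]
contact_force: [0.2, 0.4, 0.5]
gripper_width: 0.0004
```

```bash
python3 - <<'E'
from h import *
to([.3915,-.1676,.018],-.094)
to([.42,-.1704,.018],-.094)
to([.505,-.1785,.018],-.094);print(get_obs()['contact_force'])
E
```

```text
shift [1.3 1.7 1.6] turn 0.24388297994433364 ee [ 0.39331892 -0.16648392  0.01960361] q7 -2.186366721387314 t 10.4
shift [  1.5 -26.9   1.5] turn 0.24388297994433364 ee [ 0.39331892 -0.16648392  0.01960361] q7 -2.186366721387314 t 10.4
shift [   2.  -112.3    1.3] turn 0.24388297994433364 ee [ 0.39331892 -0.16648392  0.01960361] q7 -2.186366721387314 t 10.4
[0.20440895 0.43665422 0.47653672]
```

play_rows(increments=[[[1,-8,1],0],[[2,-18,1],0],[[2,-27,1],0],[[2,-34,1],0],[[2,-42,1],0],[[2,-50,1],0],[[2,-58,1],0],[[2,-64,1],0],[[2,-68,1],0],[[2,-70,1],0]])

```text
time_s: 11.23
ee_pos: [0.4635, -0.1747, 0.0183]
tcp_rot: [0.001, -0.675, 0.738, 0.003]
contact_force: [-1.7, -0.2, 1.4]
gripper_width: 0.0006
```

```bash
python3 - <<'E'
from h import *
to([.505,-.1785,.018],-.094);print(get_obs()['contact_force'])
snap('side','s4')
E
```

```text
shift [  0.1 -41.6   0.2] turn 0.27333220092454796 ee [ 0.46353471 -0.17471114  0.01832581] q7 -2.2780533442299418 t 11.2333
[-1.72803293 -0.21439585  1.35057527]
```

View pics/s4.png

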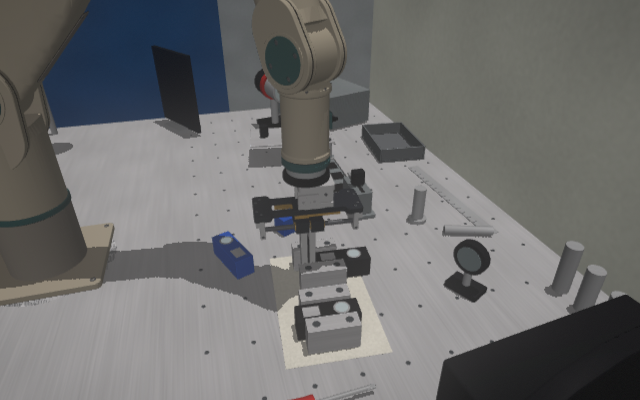

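Cassette is sliding out (lens end at (355,258)), bars in place. Continue.

play_rows(increments=[[[0,-6,0],0],[[0,-13,0],0],[[0,-20,0],0],[[0,-27,0],0],[[0,-34,0],0],[[0,-39,0],0],[[0,-42,0],0],[[0,-42,0],0],[[0,-34,0],0],[[0,-34,0],0]])

```text
time_s: 12.12
ee_pos: [0.4955, -0.1776, 0.0182]
tcp_rot: [0.001, -0.674, 0.738, 0.003]
contact_force: [-0.3, 0.6, -0.5]
gripper_width: 0.0005
```

play_rows(increments=[[[0,0,-10],0],[[0,0,-35],0],[[0,0,-70],0],[[0,0,-105],0],[[0,0,-130],0],[[0,0,-140],-5],[[0,0,-142],-12],[[0,0,-142],-19],[[0,0,-142],-26],[[0,0,-142],-33]])

```text
time_s: 12.95
ee_pos: [0.4958, -0.1785, 0.1612]
tcp_rot: [-0.002, 0.858, -0.514, -0.002]
contact_force: [-0.2, 0.0, 0.1]
gripper_width: 0.0005
```

```bash
python3 - <<'E'
from h import *
to([.562,-.184,.16],-.094+np.pi/2)
c=snap('top','t5')
E
```

```text
shift [ 36.1 -55.8   1. ] turn -56.45949462352707 ee [ 0.49576776 -0.17852956  0.16118669] q7 -2.025616814517415 t 12.95
```

View pics/t5.png

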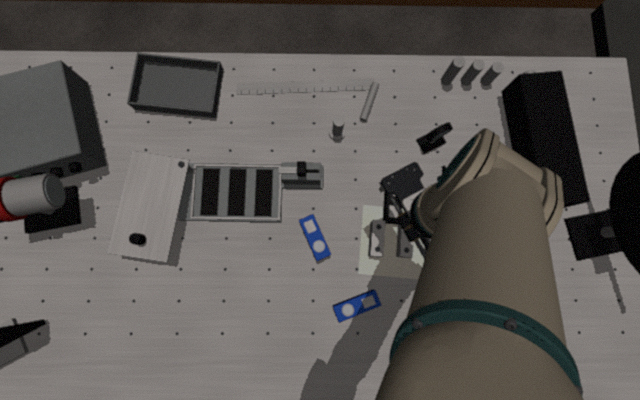

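play_rows(increments=[[[6,-10,0],-7],[[14,-22,0],-14],[[22,-34,0],-21],[[30,-46,0],-28],[[36,-56,0],-35],[[36,-56,0],-42],[[36,-56,0],-49],[[36,-56,0],-56],[[36,-56,0],-56],[[36,-56,0],-56]], hand=0.36)

```text
time_s: 13.83
ee_pos: [0.5618, -0.184, 0.1614]
tcp_rot: [-0.003, 0.999, -0.051, -0.001]
contact_force: [0.8, 0.3, 0.6]
gripper_width: 0.0598
```

```bash
python3 - <<'E'
from h import *
to([.562,-.184,.012],-.094+np.pi/2);print(get_obs()['gripper_width'])
c=snap('wrist','w6')
P=cloud(c)
m=(abs(P[...,2]-.04)<.006)&(P[...,0]>.53)&(P[...,0]<.64)&(P[...,1]>-.24)&(P[...,1]<-.13)
print(cv2.minAreaRect(P[m][:,:2].astype(np.float32)*1000))
E
```

```text
shift [  0.7   0.8 149.4] turn -0.4962207492030991 ee [ 0.5617633  -0.18399472  0.16142033] q7 -1.2949006387159312 t 13.8333
0.05981155024369044
((573.737060546875, -183.7072296142578), (35.9661750793457, 90.02136993408203), 84.94085693359375)
```

View pics/w6.png

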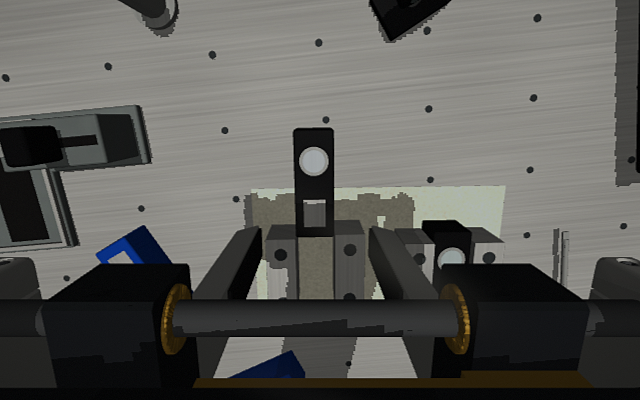

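```bash
python3 - <<'E'
from h import *
to([.568,-.1834,.012],-.09+np.pi/2)
E
```

```text
shift [  6.5  -0.4 149.3] turn -0.70039197561856 ee [ 0.56183683 -0.18390704  0.16134123] q7 -1.2945558909701853 t 13.8833
```

play_rows(increments=[[[6,0,15],-0.5],[[6,0,40],-0.5],[[6,0,70],-0.5],[[6,0,100],-0.5],[[6,0,125],-0.5],[[6,0,142],-0.5],[[6,0,148],-0.5],[[6,0,149],-0.5],[[6,0,149],-0.5],[[6,0,149],-0.5]])

```text
time_s: 14.72
ee_pos: [0.5685, -0.1841, 0.0136]
tcp_rot: [-0.002, 0.999, -0.047, -0.0]
contact_force: [0.7, -0.3, 0.3]
gripper_width: 0.0605
```

play_rows(increments=[[[0,0,0],0],[[0,0,0],0],[[0,0,0],0],[[0,0,0],0],[[0,0,0],0],[[0,0,0],0],[[0,0,0],0],[[0,0,0],0],[[0,0,0],0],[[0,0,0],0]], hand=1, newtons=30)

```text
time_s: 15.55
ee_pos: [0.569, -0.184, 0.0142]
tcp_rot: [-0.002, 0.999, -0.047, 0.0]
contact_force: [-0.6, 1.2, 6.3]
gripper_width: 0.036
```

play_rows(increments=[[[0,0,-5],0],[[0,0,-15],0],[[0,0,-30],0],[[0,0,-50],0],[[0,0,-70],0],[[0,0,-85],0],[[0,0,-95],0],[[0,0,-100],0],[[0,0,-100],0],[[0,0,-100],0]])

```text
time_s: 16.38
ee_pos: [0.5685, -0.1843, 0.1139]
tcp_rot: [-0.002, 0.999, -0.047, -0.0]
contact_force: [-0.7, 0.5, -1.6]
gripper_width: 0.036
```

```bash
python3 - <<'E'
from h import *
ya=-.016
yx=np.array([-np.sin(ya),np.cos(ya)])
D=np.array([.590,.1765])
for s in (.035,-.035):
    t=D+yx*s; to([*t,.14],ya+np.pi/2)
print(get_obs()['gripper_width'])
snap('side','s7')
E
```

```text
shift [ -15.3 -396.3  -24.2] turn -4.492728853175828 ee [ 0.56847074 -0.18433068  0.11389959] q7 -1.2799580078651467 t 16.3833
shift [  -9.9 -326.5  -24.5] turn -4.492728853175828 ee [ 0.56847074 -0.18433068  0.11389959] q7 -1.2799580078651467 t 16.3833
0.03601571310916556
```

View pics/s7.png

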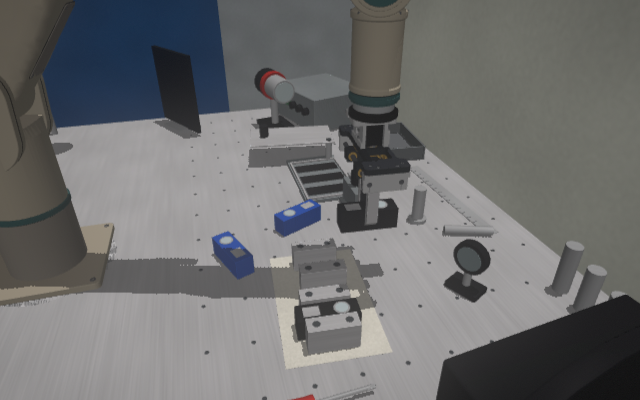

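play_rows(increments=[[[0,-3,-10],-1],[[0,-10,-22],-1],[[-1,-25,-34],-2],[[-2,-48,-38],-2],[[-4,-75,-40],-3],[[-6,-105,-40],-3],[[-8,-135,-40],-4],[[-9,-165,-40],-4.5],[[-11,-190,-40],-4.5],[[-12,-205,-40],-4.5]])

```text
time_s: 17.27
ee_pos: [0.5755, 0.0271, 0.1557]
tcp_rot: [-0.004, 1.0, -0.005, 0.0]
contact_force: [0.2, -0.1, -2.1]
gripper_width: 0.0361
```

```bash
python3 - <<'E'
from h import *
to([.5906,.2115,.15],-.016+np.pi/2); print(get_obs()['gripper_width'])
E
```

```text
shift [  13.3 -184.5    7.2] turn 0.37813516369516637 ee [0.57551825 0.02711307 0.15572685] q7 -1.5664173878815155 t 17.2667
0.036112405497986715
```

play_rows(increments=[[[1,-10,0],0],[[3,-30,0],0],[[5,-58,0],0],[[7,-88,0],0],[[9,-118,0],0],[[11,-146,0],0],[[13,-168,0],0],[[13,-181,4],0],[[13,-184,10],0],[[13,-184,20],0]])

```text
time_s: 18.1
ee_pos: [0.5905, 0.212, 0.1376]
tcp_rot: [-0.004, 1.0, -0.004, 0.001]
contact_force: [-0.4, -0.5, -2.2]
gripper_width: 0.0352
```

```bash
python3 - <<'E'
from h import *
to([.5906,.2115,.025],-.016+np.pi/2); print(get_obs()['gripper_width'])
snap('wrist','w8')
E
```

```text
shift [ -0.    1.4 112.5] turn 0.475758401079793 ee [0.590452   0.2119738  0.13755411] q7 -1.8509804860578651 t 18.1
0.03524918744455734
```

View pics/w8.png

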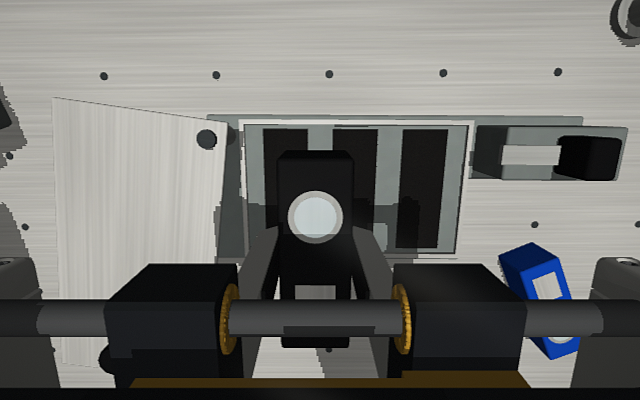

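```bash
python3 - <<'E'
from h import *
c=load('w8')
for u,v in [(315,157),(315,216),(315,290),(315,340),(280,157),(350,157)]: print(world(c,u,v).round(4), world(c,u,v,.163).round(4))
E
```

```text
[0.6401 0.2108 0.1595] [0.6405 0.2108 0.163 ]
[0.6127 0.211  0.1626] [0.6128 0.211  0.163 ]
[0.5745 0.2112 0.1629] [0.5746 0.2112 0.163 ]
[0.5455 0.2115 0.1621] [0.5462 0.2114 0.163 ]
[0.6403 0.2269 0.16  ] [0.6406 0.2265 0.163 ]
[0.6398 0.1945 0.1577] [0.6404 0.195  0.163 ]
```

play_rows(increments=[[[0,1,12],0.5],[[0,1,30],0.5],[[0,1,50],0.5],[[0,1,70],0.5],[[0,1,86],0.5],[[0,1,98],0.5],[[0,1,106],0.5],[[0,1,110],0.5],[[0,1,112],0.5],[[0,1,112],0.5]])

```text
time_s: 18.98
ee_pos: [0.5883, 0.2075, 0.0242]
tcp_rot: [-0.002, 1.0, -0.01, -0.002]
contact_force: [-3.3, -1.7, 5.6]
gripper_width: 0.0358
```

play_rows(increments=[[[0,0,0],0],[[0,0,0],0],[[0,0,0],0],[[0,0,0],0],[[0,0,0],0],[[0,0,0],0],[[0,0,0],0],[[0,0,0],0],[[0,0,0],0],[[0,0,0],0]], hand=0.42)

```text
time_s: 19.82
ee_pos: [0.5883, 0.2075, 0.0242]
tcp_rot: [-0.002, 1.0, -0.01, -0.002]
contact_force: [-0.1, -0.0, -0.1]
gripper_width: 0.0546
```

play_rows(increments=[[[0,0,-10],0],[[0,0,-30],0],[[0,0,-60],0],[[0,0,-95],0],[[0,0,-125],0],[[0,0,-140],0],[[0,0,-145],0],[[0,0,-145],0],[[0,0,-145],0],[[0,0,-145],0]])

```text
time_s: 20.65
ee_pos: [0.5876, 0.2066, 0.1676]
tcp_rot: [-0.002, 1.0, -0.01, -0.003]
contact_force: [-0.2, -0.3, -1.3]
gripper_width: 0.0544
```

```bash
python3 - <<'E'
from h import *
rx=np.array([np.cos(-.094),np.sin(-.094)])
pre=np.array([.3728,-.296])
to([*pre,.16],-.094)
c=snap('wrist','w9');P=cloud(c)
m=(abs(P[...,2]-.05)<.008)&(P[...,0]>.52)&(P[...,0]<.66)&(P[...,1]>.17)&(P[...,1]<.25)
print(cv2.minAreaRect(P[m][:,:2].astype(np.float32)*1000),P[m][:,2].mean())
E
```

```text
shift [-204.8  506.7    7.2] turn -85.74569191437186 ee [0.5876451  0.20655798 0.16763728] q7 -1.8617985634972418 t 20.65
((588.1275024414062, 207.1554412841797), (35.9599494934082, 99.84818267822266), 88.73382568359375) 0.049136031778938744
```

View pics/w9.png

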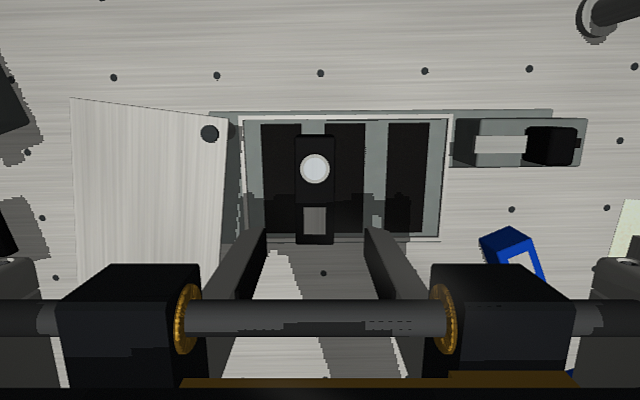

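play_rows(increments=[[[-5,12,0],-3],[[-14,35,0],-10],[[-27,66,0],-17],[[-41,101,0],-24],[[-55,136,0],-31],[[-69,171,0],-38],[[-83,206,0],-45],[[-97,240,0],-52],[[-108,268,0],-59],[[-114,282,0],-65]], hand=1, newtons=10)

```text
time_s: 21.53
ee_pos: [0.4651, -0.0773, 0.1662]
tcp_rot: [-0.004, 0.848, 0.529, -0.004]
contact_force: [0.4, -0.8, -0.1]
gripper_width: 0.0002
```

```bash
python3 - <<'E'
from h import *
to([.3728,-.296,.16],-.094)
E
```

```text
shift [-237.    13.3    6.7] turn -20.688645872577656 ee [ 0.46512292 -0.07726892  0.16621303] q7 -0.47661216065337525 t 21.5333
```

play_rows(increments=[[[-12,1,0],-3],[[-35,2,0],-6],[[-65,4,0],-9],[[-97,5,0],-12],[[-130,7,0],-15],[[-163,9,2],-18],[[-195,11,4],-20],[[-220,12,6],-20.5],[[-235,13,6],-20.5],[[-237,13,6],-20.5]])

```text
time_s: 22.37
ee_pos: [0.3701, -0.2987, 0.1595]
tcp_rot: [-0.005, 0.743, 0.67, -0.004]
contact_force: [0.2, -0.8, -0.2]
gripper_width: 0.0004
```

```bash
python3 - <<'E'
from h import *
c=snap('wrist','w10')
to([.3728,-.296,.018],-.094)
a=c['image'];print(get_obs()['qpos'].round(2))
E
```

```text
shift [  0.9   3.4 141.7] turn -0.41135047317223405 ee [ 0.3711193  -0.29705172  0.15973521] q7 0.3066424296082462 t 22.4167
[ 0.81  0.47 -0.27  2.03  0.2   0.69  0.31]
```

View pics/w10.png

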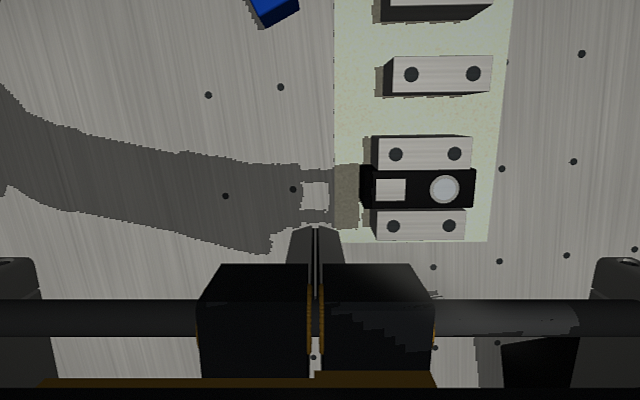

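```bash
python3 - <<'E'
from h import *
c=load('w10')
for n,u,v,z in [('lens',444,189,.04),('label',391,189,.04),('near',372,190,.04),('b1n',396,154,.046),('b1f',455,154,.046),('b0n',393,226,.046),('b0f',449,226,.046)]:
    print(n,world(c,u,v,z).round(4))
E
```

```text
lens [ 0.4834 -0.3059  0.04  ]
label [ 0.4365 -0.3012  0.04  ]
near [ 0.4195 -0.3004  0.04  ]
b1n [ 0.4411 -0.2696  0.046 ]
b1f [ 0.491  -0.2747  0.046 ]
b0n [ 0.4354 -0.334   0.046 ]
b0f [ 0.4853 -0.3389  0.046 ]
```

play_rows(increments=[[[1,2,20],0],[[1,2,50],0],[[1,2,80],0],[[1,2,110],0],[[1,2,130],0],[[1,2,141],0],[[1,2,141],0],[[1,2,141],0],[[1,2,141],0],[[1,2,141],0]])

```text
time_s: 23.25
ee_pos: [0.3724, -0.2957, 0.0196]
tcp_rot: [-0.005, 0.742, 0.671, -0.003]
contact_force: [0.6, -0.1, -0.6]
gripper_width: 0.0003
```

```bash
python3 - <<'E'
from h import *
for x in (.3728,.398,.485): to([x,-.3017-.092*(x-.436),.018],-.094)
E
```

```text
shift [-0.1  0.4  1.6] turn -0.3736674998233015 ee [ 0.37242271 -0.29573436  0.01964415] q7 0.19843841039585328 t 23.25
shift [ 0.1 25.7  1.4] turn -0.3736674998233015 ee [ 0.37242271 -0.29573436  0.01964415] q7 0.19843841039585328 t 23.25
shift [  0.9 113.1   0.4] turn -0.3736674998233015 ee [ 0.37242271 -0.29573436  0.01964415] q7 0.19843841039585328 t 23.25
```

play_rows(increments=[[[0,8,1],0],[[0,16,1],0],[[0,24,1],0],[[0,32,1],0],[[0,40,1],0],[[0,48,1],0],[[0,56,1],0],[[1,62,1],0],[[1,67,1],0],[[1,70,1],0]])

```text
time_s: 24.08
ee_pos: [0.4427, -0.3019, 0.0178]
tcp_rot: [-0.005, 0.742, 0.671, -0.003]
contact_force: [-2.8, -1.0, 3.4]
gripper_width: 0.0007
```

```bash
python3 - <<'E'
from h import *
for x in (.485,): to([x,-.3017-.092*(x-.436),.018],-.094)
E
```

```text
shift [-0.  42.5 -0.7] turn -0.36774079412394356 ee [ 0.44267011 -0.3018978   0.0178094 ] q7 0.17563217225140398 t 24.0833
```

play_rows(increments=[[[0,6,0],0],[[0,13,0],0],[[0,20,0],0],[[0,27,0],0],[[0,34,0],0],[[0,40,0],0],[[0,43,0],0],[[0,43,0],0],[[0,35,0],0],[[0,35,0],0]])

```text
time_s: 24.92
ee_pos: [0.4758, -0.3053, 0.0173]
tcp_rot: [-0.005, 0.742, 0.671, -0.004]
contact_force: [-0.5, 0.2, 0.2]
gripper_width: 0.0003
```

play_rows(increments=[[[0,0,-10],0],[[0,0,-35],0],[[0,0,-70],0],[[0,0,-105],0],[[0,0,-130],0],[[0,0,-140],5],[[0,0,-142],12],[[0,0,-142],19],[[0,0,-142],26],[[0,0,-142],33]])

```text
time_s: 25.75
ee_pos: [0.4775, -0.3057, 0.1603]
tcp_rot: [-0.003, 0.903, 0.429, -0.005]
contact_force: [0.7, 0.6, -0.3]
gripper_width: -0.0001
```

```bash
python3 - <<'E'
from h import *
to([.545,-.3125,.16],-.094+np.pi/2)
E
```

```text
shift [37.4 56.7 -0.4] turn 56.24524676309719 ee [ 0.47746033 -0.3057033   0.16033772] q7 -0.2311217938364604 t 25.75
```

play_rows(increments=[[[6,10,0],7],[[14,22,0],14],[[22,34,0],21],[[30,46,0],28],[[37,57,0],35],[[37,57,0],42],[[37,57,0],49],[[37,57,0],56],[[37,57,0],56],[[37,57,0],56]], hand=0.36)

```text
time_s: 26.58
ee_pos: [0.5451, -0.3127, 0.1601]
tcp_rot: [-0.001, 0.999, -0.043, -0.005]
contact_force: [-0.4, -0.1, 0.6]
gripper_width: 0.0596
```

```bash
python3 - <<'E'
from h import *
c=snap('wrist','w11')
P=cloud(c)
m=(abs(P[...,2]-.04)<.0055)&(P[...,0]>.53)&(P[...,0]<.62)&(P[...,1]>-.36)&(P[...,1]<-.27)
r=cv2.minAreaRect(P[m][:,:2].astype(np.float32)*1000);print(r,P[m].max(0))
to([.545,-.3125,.012],-.09+np.pi/2);print(get_obs()['gripper_width'])
E
```

```text
((563.7303466796875, -313.84039306640625), (35.36603927612305, 71.11540985107422), 84.18009185791016) [ 0.60039088 -0.29265743  0.04176785]
shift [ 1.60e+00 -1.00e-01  1.48e+02] turn 0.21245843086738792 ee [ 0.54502746 -0.31280224  0.16003608] q7 -1.048843810682809 t 26.6333
0.05986880633328019
```

View pics/w11.png

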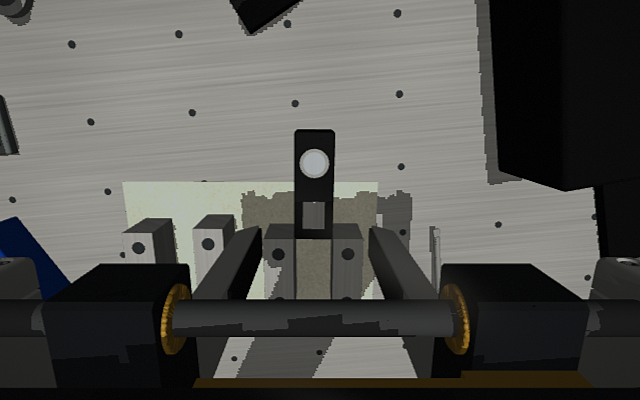

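```bash
python3 - <<'E'
from h import *
P=cloud(load('top0'));m=(P[...,2]>.09)&(P[...,0]>.48)&(P[...,0]<.62)&(P[...,1]<-.33)&(P[...,1]>-.55)
q=P[m];print(len(q),q.min(0),q.max(0))
m&=(P[...,0]>.5)&(P[...,0]<.6);q=P[m];print(len(q),q.max(0) if len(q) else '')
E
```

```text
1266 [ 0.54522993 -0.54988815  0.09007236] [ 0.61998402 -0.47729458  0.11334468]
921 [ 0.59999942 -0.47844093  0.11334468]
```

Box edge is at y = -0.477, clear of the gripper body. Descend and grip.

play_rows(increments=[[[5,0,15],0],[[5,0,40],0],[[5,0,70],0],[[5,0,100],0],[[5,0,125],0],[[5,0,142],0],[[5,0,147],0],[[5,0,148],0],[[5,0,148],0],[[5,0,148],0]])

```text
time_s: 27.47
ee_pos: [0.5494, -0.3135, 0.0131]
tcp_rot: [-0.001, 0.999, -0.043, -0.004]
contact_force: [-0.5, 0.7, 0.2]
gripper_width: 0.0603
```

play_rows(increments=[[[0,0,0],0],[[0,0,0],0],[[0,0,0],0],[[0,0,0],0],[[0,0,0],0],[[0,0,0],0],[[0,0,0],0],[[0,0,0],0],[[0,0,0],0],[[0,0,0],0]], hand=1, newtons=30)

```text
time_s: 28.3
ee_pos: [0.5499, -0.3128, 0.0138]
tcp_rot: [-0.001, 0.999, -0.043, -0.004]
contact_force: [-0.4, 2.7, 5.0]
gripper_width: 0.0356
```

play_rows(increments=[[[0,0,-5],0],[[0,0,-15],0],[[0,0,-30],0],[[0,0,-50],0],[[0,0,-75],0],[[0,0,-100],0],[[0,0,-120],0],[[0,0,-135],0],[[0,0,-140],0],[[0,0,-140],0]])

```text
time_s: 29.13
ee_pos: [0.5517, -0.3139, 0.1555]
tcp_rot: [-0.0, 0.999, -0.043, -0.003]
contact_force: [-0.4, -1.3, -1.9]
gripper_width: 0.0361
```

```bash
python3 - <<'E'
from h import *
# second slot: dock y=-37
to([.590-.0006,.1765-.037,.15],-.016+np.pi/2)
print(get_obs()['gripper_width'])
snap('side','s12')
E
```

```text
shift [  -1.3 -455.     5.5] turn -4.005674620950732 ee [ 0.55166836 -0.31390274  0.15549626] q7 -1.0494161437247245 t 29.1333
0.03609827952527009
```

View pics/s12.png

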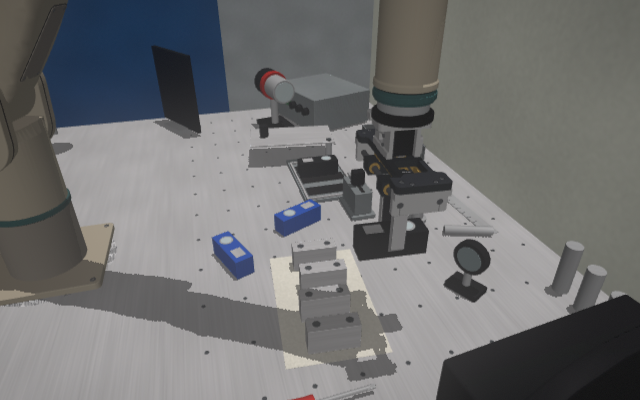

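play_rows(increments=[[[0,-8,0],0],[[0,-25,0],-1],[[0,-50,0],-1],[[0,-78,0],-2],[[0,-108,0],-2],[[0,-138,0],-3],[[0,-168,0],-3],[[0,-195,0],-4],[[0,-218,0],-4],[[0,-232,0],-4]])

```text
time_s: 30.02
ee_pos: [0.57, -0.0761, 0.1532]
tcp_rot: [-0.002, 1.0, -0.005, -0.005]
contact_force: [-1.2, 1.8, -1.6]
gripper_width: 0.036
```

```bash
python3 - <<'E'
from h import *
to([.590-.0006,.1765-.037,.15],-.016+np.pi/2)
print(get_obs()['gripper_width'])
E
```

```text
shift [  17.3 -215.8    4. ] turn 0.34332045292093766 ee [ 0.56995198 -0.07614806  0.15319988] q7 -1.3521599187265143 t 30.0167
0.036049981331224404
```

play_rows(increments=[[[1,-12,0],0],[[3,-34,0],0],[[6,-62,0],0],[[8,-92,0],0],[[11,-122,0],0],[[13,-152,0],0],[[15,-178,0],0],[[16,-198,0],0],[[17,-211,0],0],[[17,-216,4],0]])

```text
time_s: 30.85
ee_pos: [0.5889, 0.143, 0.1499]
tcp_rot: [-0.003, 1.0, -0.003, -0.005]
contact_force: [0.6, 0.3, -3.2]
gripper_width: 0.0359
```

play_rows(increments=[[[0,0,0],0],[[0,0,0],0],[[0,0,0],0],[[0,0,0],0],[[0,0,0],0],[[0,0,0],0],[[0,0,0],0],[[0,0,0],0],[[0,0,0],0],[[0,0,0],0]])

```text
time_s: 31.68
ee_pos: [0.5889, 0.1429, 0.1499]
tcp_rot: [-0.003, 1.0, -0.003, -0.005]
contact_force: [-0.1, -0.3, -2.0]
gripper_width: 0.0361
```

```bash
python3 - <<'E'
from h import *
to([.590-.0006,.1765-.037,.0255],-.016+np.pi/2)
print(get_obs()['gripper_width'])
snap('wrist','w13')
E
```

```text
shift [  1.7   4.2 124.3] turn 0.5629343179480562 ee [0.58890925 0.14294892 0.14987621] q7 -1.703167407973264 t 31.6833
0.036131403735387216
```

View pics/w13.png

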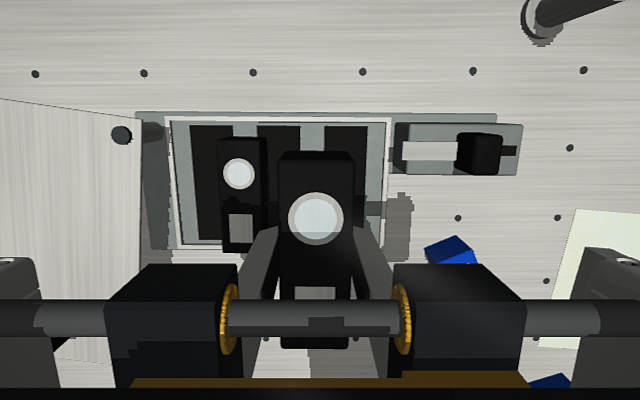

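play_rows(increments=[[[1,4,8],0.5],[[1,5,25],0.5],[[1,5,45],0.5],[[1,5,66],0.5],[[1,5,86],0.5],[[1,5,102],0.5],[[1,5,113],0.5],[[1,5,120],0.5],[[1,5,124],0.5],[[1,5,124],0.5]])

```text
time_s: 32.57
ee_pos: [0.5885, 0.1385, 0.0253]
tcp_rot: [-0.003, 1.0, -0.008, -0.005]
contact_force: [-0.0, 0.5, -2.2]
gripper_width: 0.0358
```

```bash
python3 - <<'E'
from h import *
o=get_obs();print(o['ee_pos'],o['contact_force'],o['gripper_width'])
E
```

```text
[0.58853424 0.13851317 0.02530723] [-0.04640814  0.54058773 -2.16961335] 0.03576056463521804
```

play_rows(increments=[[[0,0,0],0],[[0,0,0],0],[[0,0,0],0],[[0,0,0],0],[[0,0,0],0],[[0,0,0],0],[[0,0,0],0],[[0,0,0],0],[[0,0,0],0],[[0,0,0],0]], hand=0.44)

```text
time_s: 33.4
ee_pos: [0.5885, 0.1385, 0.0252]
tcp_rot: [-0.003, 1.0, -0.008, -0.005]
contact_force: [-0.3, -0.1, 0.9]
gripper_width: 0.0527
```

play_rows(increments=[[[0,0,-10],0],[[0,0,-30],0],[[0,0,-60],0],[[0,0,-95],0],[[0,0,-125],0],[[0,0,-140],0],[[0,0,-145],0],[[0,0,-145],0],[[0,0,-145],0],[[0,0,-145],0]])

```text
time_s: 34.23
ee_pos: [0.5888, 0.1375, 0.1688]
tcp_rot: [-0.002, 1.0, -0.007, -0.007]
contact_force: [0.3, -0.1, -0.0]
gripper_width: 0.0525
```

```bash
python3 - <<'E'
from h import *
c=snap('wrist','w14');P=cloud(c)
for a,b in ((.18,.24),(.1,.175)):
    m=(abs(P[...,2]-.05)<.008)&(P[...,0]>.52)&(P[...,0]<.66)&(P[...,1]>a)&(P[...,1]<b)
    print(cv2.minAreaRect(P[m][:,:2].astype(np.float32)*1000),P[m][:,2].mean())
m=(abs(P[...,2]-.062)<.004)&(P[...,1]>.25)
c=snap('top','t14');P=cloud(c)
m=(abs(P[...,2]-.0945)<.006)&(P[...,0]>.4)&(P[...,0]<.55)&(P[...,1]>.3)&(P[...,1]<.45)
print('knob',P[m].mean(0),m.sum())
E
```

```text
((588.3724975585938, 207.11708068847656), (36.52875900268555, 99.47618865966797), 88.60569763183594) 0.04900710204362663
((588.5695190429688, 138.36337280273438), (35.96036911010742, 99.79117584228516), 88.08040618896484) 0.049127262106365276
knob [nan nan nan] 0<stdin>:9: RuntimeWarning: Mean of empty slice.
  ret = um.true_divide(
```

View pics/t14.png

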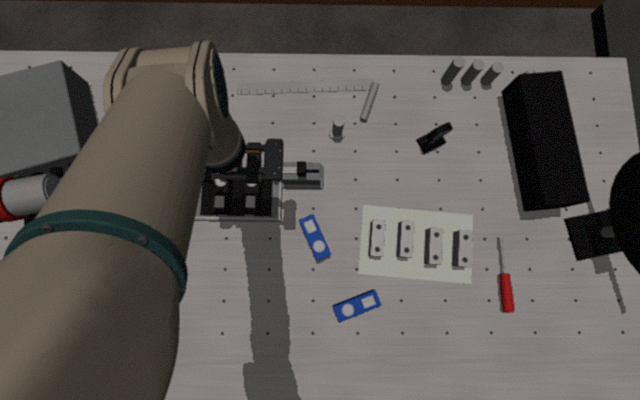

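View pics/w14.png

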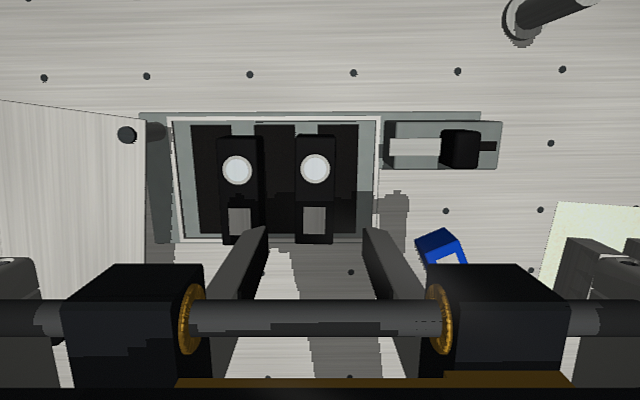

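```bash
python3 - <<'E'
from h import *
P=cloud(load('t5'))
m=(abs(P[...,2]-.0955)<.007)&(P[...,0]>.4)&(P[...,0]<.55)&(P[...,1]>.3)&(P[...,1]<.45)
print('knob',P[m].mean(0),m.sum())
to([.478,.3685,.16],None)
E
```

```text
knob [0.47701271 0.3656672  0.09456618] 117
shift [-114.3 -229.3   11.3] turn None ee [0.58896877 0.13748623 0.16871089] q7 -1.7067730459786832 t 34.3333
```

play_rows(increments=[[[-7,-14,0],0],[[-19,-38,0],0],[[-34,-68,0],0],[[-49,-98,0],0],[[-64,-128,0],0],[[-79,-158,0],0],[[-94,-188,0],0],[[-107,-214,5],0],[[-114,-228,8],0],[[-114,-228,10],0]])

```text
time_s: 35.17
ee_pos: [0.475, 0.3713, 0.1598]
tcp_rot: [-0.003, 1.0, -0.004, -0.008]
contact_force: [0.5, 0.4, 0.5]
gripper_width: 0.0527
```

```bash
python3 - <<'E'
from h import *
c=snap('wrist','w15');P=cloud(c)
m=(abs(P[...,2]-.0955)<.007)&(P[...,0]>.44)&(P[...,0]<.52)&(P[...,1]>.34)&(P[...,1]<.40)
q=P[m];print('knob',(q.mean(0)),q.min(0),q.max(0),m.sum())
to([.4775,.3675,.0715],None);print(get_obs()['gripper_width'])
E
```

```text
knob [0.47840013 0.36755006 0.09478491] [0.46595847 0.35596835 0.08858476] [0.48940345 0.37923729 0.09694804] 782
shift [ 2.   0.6 88.2] turn None ee [0.47688414 0.36787229 0.15973088] q7 -2.11476015940681 t 35.2167
0.05197814495354375
```

View pics/w15.png

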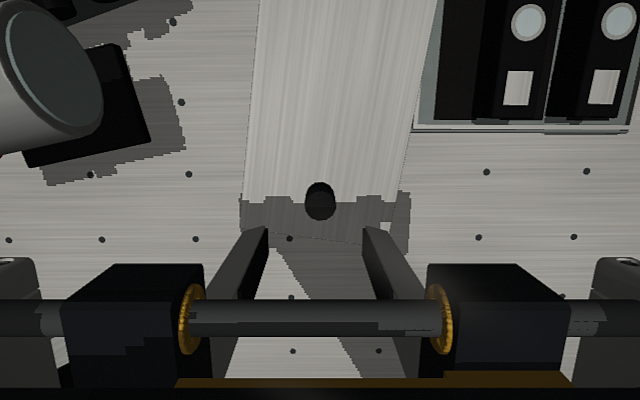

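play_rows(increments=[[[2,0,10],0],[[2,0,28],0],[[2,0,46],0],[[2,0,64],0],[[2,0,78],0],[[2,0,86],0],[[2,0,88],0],[[2,0,88],0],[[2,0,88],0],[[2,0,88],0]])

```text
time_s: 36.05
ee_pos: [0.4784, 0.3682, 0.0726]
tcp_rot: [-0.002, 1.0, -0.006, -0.007]
contact_force: [0.3, -0.0, 0.2]
gripper_width: 0.0527
```

play_rows(increments=[[[0,0,0],0],[[0,0,0],0],[[0,0,0],0],[[0,0,0],0],[[0,0,0],0],[[0,0,0],0],[[0,0,0],0],[[0,0,0],0],[[0,0,0],0],[[0,0,0],0]], hand=1, newtons=12)

```text
time_s: 36.88
ee_pos: [0.4785, 0.3683, 0.0728]
tcp_rot: [-0.002, 1.0, -0.006, -0.007]
contact_force: [0.3, 0.6, 2.6]
gripper_width: 0.0239
```

```bash
cat >> h.py <<'E'
def arc(angles,pv=(.6425,.292),p0=(.5914,.1181)):
    o,M=rot();p=o['ee_pos'];pv=np.array(pv);v=np.array(p0)-pv;w=p[:2]-pv
    cur=(np.arctan2(v[1],v[0])-np.arctan2(w[1],w[0]))%(2*np.pi)
    print('cur',cur,'r',np.linalg.norm(v),np.linalg.norm(w),o['gripper_width'],o['contact_force'],p)
    for a in angles:
        R2=np.array([[np.cos(a),np.sin(a)],[-np.sin(a),np.cos(a)]]); d=R2@v+pv-p[:2]
        print(round(a,2),(M.T@np.array([*d,0])*1000).round(0))
E
python3 -c "
from h import *
arc(np.arange(1.68,.95,-.08))"
```

```text
cur 1.720186403811101 r 0.18125236550180523 0.1808832199210463 0.02387221092312598 [0.34458289 0.61998187 2.55572511] [0.4784771  0.36825764 0.07275722]
1.68 [-3.  7.  0.]
1.6 [-8. 20.  0.]
1.52 [-12.  34.   0.]
1.44 [-14.  48.  -0.]
1.36 [-16.  63.  -0.]
1.28 [-16.  77.  -0.]
1.2 [-15.  92.  -0.]
1.12 [-13. 106.  -0.]
1.04 [-10. 120.  -0.]
0.96 [ -6. 134.  -0.]
```

play_rows(increments=[[[-3,7,0],0],[[-8,20,0],0],[[-12,34,0],0],[[-14,48,0],0],[[-16,63,0],0],[[-16,77,0],0],[[-15,92,0],0],[[-13,106,0],0],[[-11,116,0],0],[[-10,120,0],0]])

```text
time_s: 37.72
ee_pos: [0.4669, 0.2459, 0.0726]
tcp_rot: [-0.002, 1.0, -0.007, -0.007]
contact_force: [-2.5, -0.1, 5.8]
gripper_width: 0.0234
```

```bash
python3 -c "
from h import *
arc(np.arange(1.04,-.05,-.08))"
```

```text
cur 1.0285184432242807 r 0.18125236550180523 0.1815570416062452 0.02341727237256064 [-2.50622965 -0.07767846  5.76456943] [0.46688168 0.24594389 0.07255786]
1.04 [-0. -2.  0.]
0.96 [ 4. 12. -0.]
0.88 [ 9. 25. -0.]
0.8 [16. 38. -0.]
0.72 [23. 51. -0.]
0.64 [32. 62. -1.]
0.56 [41. 74. -1.]
0.48 [51. 84. -1.]
0.4 [62. 93. -1.]
0.32 [ 74. 102.  -1.]
0.24 [ 86. 109.  -2.]
0.16 [ 99. 116.  -2.]
0.08 [113. 122.  -2.]
0.0 [126. 126.  -2.]
```

play_rows(increments=[[[2,6,0],0],[[6,18,0],0],[[12,31,0],0],[[19,44,0],0],[[27,56,0],0],[[36,68,0],0],[[46,79,0],0],[[57,89,-1],0],[[65,95,-1],0],[[69,98,-1],0]])

```text
time_s: 38.55
ee_pos: [0.5358, 0.1454, 0.0723]
tcp_rot: [-0.001, 1.0, -0.008, -0.007]
contact_force: [-2.1, -0.6, 5.2]
gripper_width: 0.0238
```

```bash
python3 -c "
from h import *
arc(np.arange(.36,-.05,-.04))"
```

```text
cur 0.3435613363230552 r 0.18125236550180523 0.18131522780697376 0.023791613379954658 [-2.13922333 -0.55586615  5.23333506] [0.53577233 0.14542437 0.07226542]
0.36 [-2. -2.  0.]
0.32 [ 4.  2. -0.]
0.28 [10.  6. -0.]
0.24 [16. 10. -0.]
0.2 [22. 13. -0.]
0.16 [29. 16. -0.]
0.12 [35. 19. -1.]
0.08 [42. 22. -1.]
0.04 [49. 24. -1.]
0.0 [56. 26. -1.]
-0.04 [63. 28. -1.]
```

play_rows(increments=[[[5,3,0],0],[[12,7,0],0],[[20,12,0],0],[[29,16,0],0],[[38,20,0],0],[[46,23,-1],0],[[52,25,-1],0],[[56,26,-1],0],[[58,27,-1],0],[[58,27,-1],0]])

```text
time_s: 39.38
ee_pos: [0.5935, 0.1179, 0.0722]
tcp_rot: [-0.001, 1.0, -0.008, -0.007]
contact_force: [-0.3, 0.1, 1.3]
gripper_width: 0.0239
```

```bash
python3 -c "
from h import *
arc([0]); c=snap('wrist','w16')"
```

```text
cur 6.271956385247357 r 0.18125236550180523 0.18085103182155357 0.023873745718668325 [-0.27028708  0.08922809  1.28632583] [0.59346471 0.11792348 0.07222352]
0 [-2. -0.  0.]
```

View pics/w16.png

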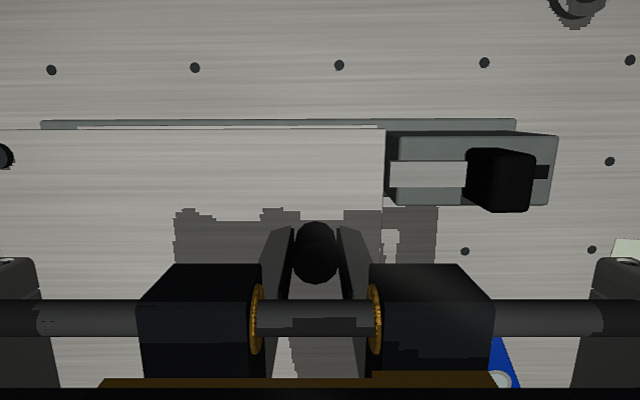

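play_rows(increments=[[[1,0,0],0],[[2,0,0],0],[[3,0,0],0],[[4,0,0],0],[[5,0,0],0],[[5,0,0],0],[[5,0,0],0],[[5,0,0],0],[[5,0,0],0],[[5,0,0],0]])

```text
time_s: 40.27
ee_pos: [0.5939, 0.1179, 0.072]
tcp_rot: [-0.001, 1.0, -0.008, -0.011]
contact_force: [-8.4, 1.0, 10.0]
gripper_width: 0.0237
```

```bash
python3 -c "
from h import *
arc([0])"
```

```text
cur 6.269543290581695 r 0.18125236550180523 0.18075674612047976 0.023716658291976892 [-8.40933818  1.02920353 10.01241479] [0.59391026 0.11789647 0.07201672]
0 [-3. -0.  0.]
```

play_rows(increments=[[[-2,0,0],0],[[-2,0,0],0],[[-2,0,0],0],[[-2,0,0],0],[[-2,0,-8],0],[[-2,0,-25],0],[[-2,0,-50],0],[[-2,0,-70],0],[[-2,0,-80],0],[[-2,0,-80],0]], hand=0.45)

```text
time_s: 41.1
ee_pos: [0.5958, 0.1179, 0.1548]
tcp_rot: [-0.002, 1.0, -0.008, -0.008]
contact_force: [0.4, -0.3, 0.1]
gripper_width: 0.0515
```

```bash
python3 -c "
from h import *
c=snap('wrist','w17');P=cloud(c)
for n,b in dict(knob=(.56,.63,.09,.15),lock=(.6,.66,0,.06)).items():
    m=(abs(P[...,2]-.0955)<.006)&(P[...,0]>b[0])&(P[...,0]<b[1])&(P[...,1]>b[2])&(P[...,1]<b[3])
    q=P[m];print(n,q.mean(0).round(4),q.min(0).round(4),q.max(0).round(4))
to([.6295,.0265,.15],-.016+np.pi/2)
"
```

```text
knob [0.592  0.1176 0.0949] [0.5798 0.1058 0.0897] [0.6029 0.1293 0.0971]
lock [0.6307 0.0273 0.0963] [0.6163 0.0163 0.0895] [0.644  0.0364 0.0992]
shift [36.5 90.8  2.1] turn 0.0016635112257042347 ee [0.59454982 0.11783909 0.15307415] q7 -1.7063618791957422 t 41.15
```

View pics/w17.png

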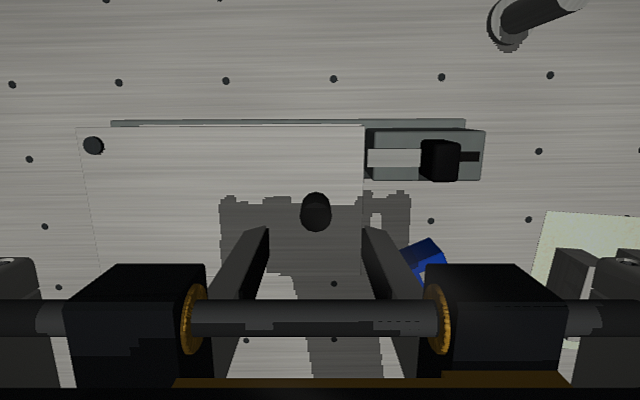

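play_rows(increments=[[[4,10,0],0],[[10,26,0],0],[[18,44,0],0],[[26,64,0],0],[[33,80,0],0],[[36,89,0],0],[[36,90,0],0],[[36,90,2],0],[[36,90,2],0],[[36,90,2],0]])

```text
time_s: 41.98
ee_pos: [0.6284, 0.0291, 0.1497]
tcp_rot: [-0.002, 1.0, -0.007, -0.01]
contact_force: [-0.3, 0.3, -0.6]
gripper_width: 0.0517
```

```bash
python3 -c "
from h import *
to([.630,.0268,.074],-.016+np.pi/2)"
```

```text
shift [ 3.2  2.5 75.6] turn 0.11656638859213235 ee [0.62840246 0.02907002 0.1496905 ] q7 -1.5625322702565367 t 41.9833
```

play_rows(increments=[[[3,3,8],0],[[3,3,22],0],[[3,3,38],0],[[3,3,54],0],[[3,3,67],0],[[3,3,74],0],[[3,3,75],0],[[3,3,75],0],[[3,3,75],0],[[3,3,75],0]])

```text
time_s: 42.82
ee_pos: [0.6306, 0.0264, 0.0755]
tcp_rot: [-0.002, 1.0, -0.007, -0.009]
contact_force: [0.4, 0.6, 0.5]
gripper_width: 0.0519
```

play_rows(increments=[[[0,0,0],0],[[0,0,0],0],[[0,0,0],0],[[0,0,0],0],[[0,0,0],0],[[0,0,0],0],[[0,0,0],0],[[0,0,0],0],[[0,0,0],0],[[0,0,0],0]], hand=1, newtons=15)

```text
time_s: 43.65
ee_pos: [0.6306, 0.0263, 0.0756]
tcp_rot: [-0.002, 1.0, -0.007, -0.009]
contact_force: [-0.8, -0.3, 2.7]
gripper_width: 0.0195
```

```bash
python3 -c "
from h import *
o=get_obs();p=o['ee_pos'];print(o['gripper_width'],p,o['contact_force'])
to([p[0]+.0006,p[1]+.040,p[2]],-.016+np.pi/2)"
```

```text
0.01950990397861397 [0.63062741 0.02629232 0.07561063] [-0.84028531 -0.2909098   2.74405597]
shift [  0.  -40.    0.1] turn 0.12159181966176331 ee [0.63062741 0.02629232 0.07561063] q7 -1.5442596031979599 t 43.65
```

play_rows(increments=[[[0,-4,0],0],[[0,-9,0],0],[[0,-15,0],0],[[0,-21,0],0],[[0,-27,0],0],[[0,-33,0],0],[[0,-38,0],0],[[0,-41,0],0],[[0,-42,0],0],[[0,-42,0],0]])

```text
time_s: 44.48
ee_pos: [0.631, 0.0578, 0.0756]
tcp_rot: [0.004, 1.0, -0.009, -0.01]
contact_force: [-0.6, -17.9, 1.0]
gripper_width: 0.02
```

```bash
python3 -c "
from h import *
o=get_obs();p=o['ee_pos'];print(o['gripper_width'],p,o['contact_force'])"
```

```text
0.019999337771474612 [0.63099937 0.05781908 0.07558465] [ -0.55038746 -17.86364615   1.02895465]
```

```bash
python3 -c "
from h import *
snap('wrist','w18');c=snap('side','s18')
a=cv2.resize(c['image'][100:260,230:450,::-1],None,fx=3.6,fy=3.6,interpolation=cv2.INTER_CUBIC);cv2.imwrite('pics/s18c.png',a)
o=get_obs();p=o['ee_pos'];print(o['gripper_width'],p,o['contact_force'])"
```

```text
0.01990720702559834 [0.63096793 0.05781794 0.07557129] [ -0.1268834  -18.43879419   1.39243533]
```

View pics/w18.png

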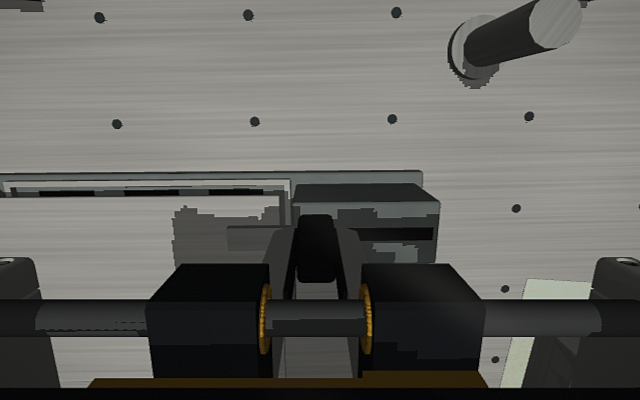

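View pics/s18c.png

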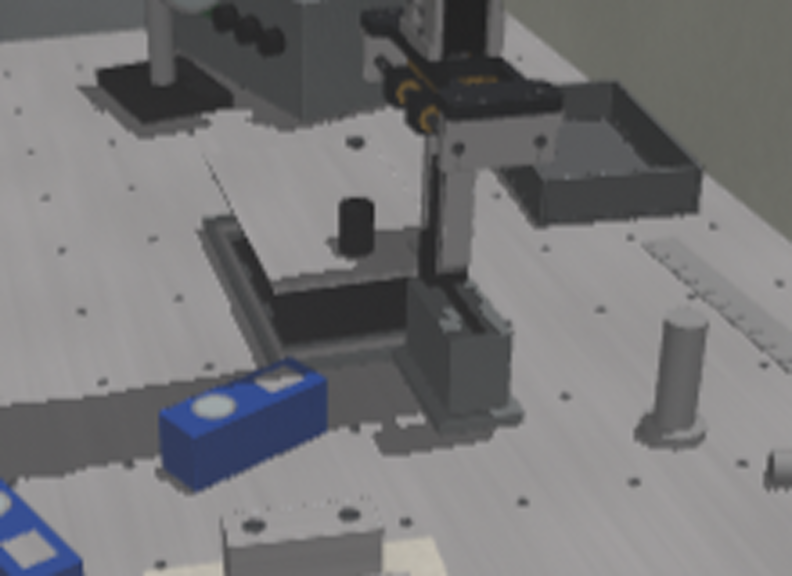

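```bash
python3 -c "
from h import *
c=load('w18')
for u,v in [(60,197),(150,197),(240,197),(60,188),(240,188),(20,210),(200,220),(320,225),(290,180),(430,190)]: print(u,v,world(c,u,v).round(4))
c=load('s18');P=cloud(c)
m=(abs(P[...,2]-.0955)<.008)&(P[...,0]>.53)&(P[...,0]<.61)&(P[...,1]>.08)&(P[...,1]<.16)
q=P[m];print('knob side',q.mean(0),q.min(0),q.max(0),len(q))
"
```

```text
60 197 [0.6557 0.2049 0.0602]
150 197 [0.6546 0.1528 0.0603]
240 197 [0.6538 0.1003 0.0611]
60 188 [0.6499 0.2426 0.009 ]
240 188 [0.6475 0.1112 0.0098]
20 210 [0.6486 0.2287 0.0615]
200 220 [0.6401 0.125  0.0607]
320 225 [0.6442 0.0544 0.0857]
290 180 [0.6525 0.0744 0.0089]
430 190 [ 0.6405 -0.0324 -0.0012]
knob side [0.58879571 0.11177621 0.093204  ] [0.57802171 0.10245847 0.08770067] [0.60118413 0.12568729 0.09641513] 61
```

```bash
python3 -c "
from h import *
c=load('w18');a=cv2.resize(c['image'][165:295,170:450,::-1],None,fx=2.8,fy=2.8,interpolation=cv2.INTER_CUBIC);a=np.clip(a.astype(float)*1.8,0,255).astype(np.uint8);cv2.imwrite('pics/w18c.png',a)
c=load('w17');a=cv2.resize(c['image'][115:195,350:500,::-1],None,fx=5,fy=5,interpolation=cv2.INTER_CUBIC);a=np.clip(a.astype(float)*1.3,0,255).astype(np.uint8);cv2.imwrite('pics/w17c.png',a)
for u,v in [(368,150),(421,150),(366,155),(485,145),(372,175),(478,157),(363,170)]: print(u,v,world(c,u,v).round(4))
"
```

```text
368 150 [0.6363 0.076  0.0695]
421 150 [0.6359 0.0357 0.071 ]
366 155 [0.6318 0.0767 0.064 ]
485 145 [ 0.6311 -0.0485 -0.0015]
372 175 [0.6152 0.0712 0.0618]
478 157 [ 0.6287 -0.0122  0.063 ]
363 170 [0.6192 0.0783 0.0605]
```

View pics/w18c.png

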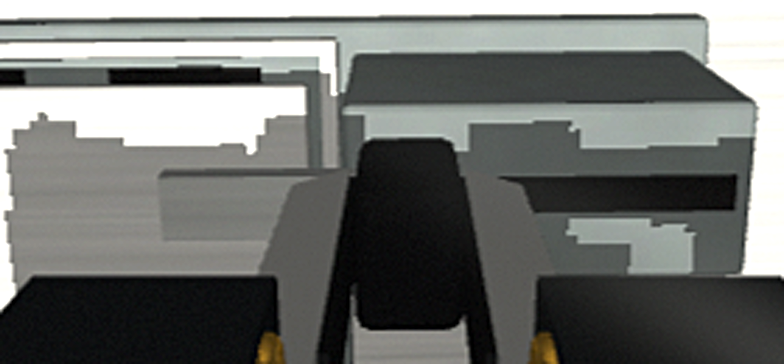

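View pics/w17c.png

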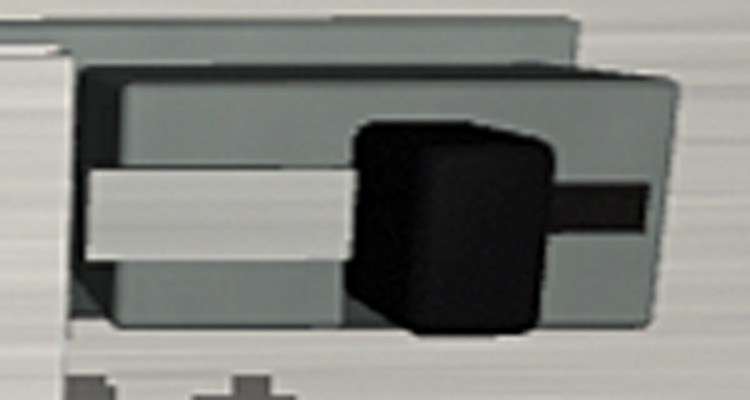

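play_rows(increments=[[[0,0,0],0],[[0,0,0],0],[[0,0,0],0],[[0,0,0],0],[[0,0,-6],0],[[0,0,-20],0],[[0,0,-40],0],[[0,0,-55],0],[[0,0,-60],0],[[0,0,-60],0]], hand=0.5)

```text
time_s: 45.42
ee_pos: [0.6333, 0.0593, 0.1373]
tcp_rot: [0.004, 1.0, -0.009, -0.008]
contact_force: [0.2, 0.0, 1.0]
gripper_width: 0.0474
```

```bash
python3 -c "
from h import *
c=snap('wrist','w19');P=cloud(c)
for n,b in dict(knob=(.56,.63,.09,.15),lock=(.6,.66,0,.09)).items():
    m=(abs(P[...,2]-.0955)<.006)&(P[...,0]>b[0])&(P[...,0]<b[1])&(P[...,1]>b[2])&(P[...,1]<b[3])
    q=P[m];print(n,q.mean(0).round(4),q.min(0).round(4),q.max(0).round(4))
o=get_obs();print(o['ee_pos'],o['gripper_width'])
"
```

```text
knob [0.5973 0.1247 0.0943] [0.5895 0.1191 0.0896] [0.6026 0.1289 0.0964]
lock [0.6318 0.0569 0.0965] [0.6167 0.0466 0.0895] [0.6446 0.0668 0.0988]
[0.63242205 0.05908341 0.1360872 ] 0.04658224669448025
```

View pics/w19.png

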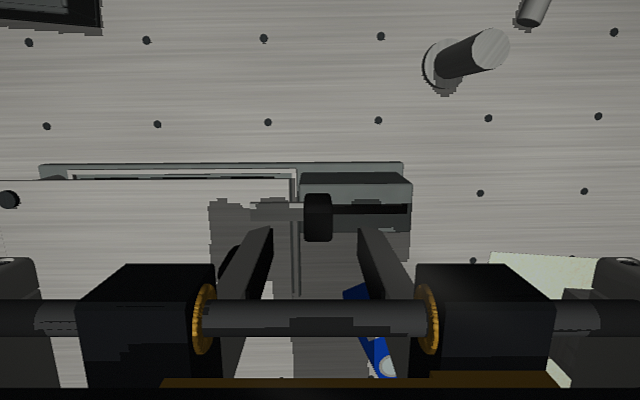

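```bash
python3 -c "
from h import *
to([.631,.020,.136],-.016+np.pi/2)"
```

```text
shift [-0.7 39.1  0.4] turn -0.08618648361792136 ee [0.63242205 0.05908341 0.1360872 ] q7 -1.615092370093306 t 45.4667
```

play_rows(increments=[[[-1,8,0],0],[[-1,20,0],0],[[-1,32,0],0],[[-1,39,0],0],[[-1,40,0],0],[[-1,40,10],0],[[-1,40,30],0],[[-1,40,50],0],[[-1,40,57],0],[[-1,40,57],0]], hand=1)

```text
time_s: 46.3
ee_pos: [0.6277, 0.0193, 0.0769]
tcp_rot: [0.004, 1.0, -0.008, -0.011]
contact_force: [-0.6, -0.5, 0.5]
gripper_width: 0.0002
```

```bash
python3 -c "
from h import *
to([.631,.034,.079],-.016+np.pi/2);print(get_obs()['gripper_width'],get_obs()['contact_force'])
to([.631,.044,.079],-.016+np.pi/2)"
```

```text
shift [  3.  -14.7  -2.3] turn -0.04798375640056879 ee [0.62771214 0.01928885 0.07690458] q7 -1.5453183801056316 t 46.3
0.00019267958045699406 [-0.61536904 -0.46325599  0.47297124]
shift [  2.8 -24.7  -2.4] turn -0.04798375640056879 ee [0.62771214 0.01928885 0.07690458] q7 -1.5453183801056316 t 46.3
```

play_rows(increments=[[[2,-3,0],0],[[3,-6,0],0],[[3,-9,0],0],[[3,-12,0],0],[[3,-15,0],0],[[3,-18,0],0],[[3,-21,0],0],[[3,-24,0],0],[[3,-26,0],0],[[3,-26,0],0]])

```text
time_s: 47.13
ee_pos: [0.6314, 0.0353, 0.0776]
tcp_rot: [0.01, 1.0, -0.011, -0.011]
contact_force: [-1.1, -15.6, 4.6]
gripper_width: 0.0005
```

```bash
python3 -c "
from h import *
o=get_obs();print(o['ee_pos'],o['contact_force'])"
```

```text
[0.63141873 0.03527701 0.07759938] [ -1.0520493  -15.59273884   4.56840468]
```

play_rows(increments=[[[0,-12,0],0],[[0,-14,0],0],[[0,-16,0],0],[[0,-16,0],0],[[0,-16,0],0],[[0,-16,0],0],[[0,-16,0],0],[[0,-16,0],0],[[0,-16,0],0],[[0,-16,0],0]])

```text
time_s: 47.97
ee_pos: [0.6313, 0.0353, 0.0779]
tcp_rot: [0.019, 1.0, -0.015, -0.012]
contact_force: [-1.1, -23.7, 1.0]
gripper_width: 0.0008
```

```bash
python3 -c "
from h import *
o=get_obs();print(o['ee_pos'],o['contact_force'])"
```

```text
[0.63131811 0.03526792 0.07792384] [ -1.12184765 -23.71657156   1.02814582]
```

play_rows(increments=[[[0,15,0],0],[[0,20,0],0],[[0,22,0],0],[[0,22,-15],0],[[0,22,-40],0],[[0,22,-70],0],[[0,30,-95],0],[[-20,50,-110],0],[[-40,75,-115],0],[[-50,90,-115],0]])

```text
time_s: 48.8
ee_pos: [0.5808, -0.0489, 0.1996]
tcp_rot: [0.019, 1.0, -0.014, -0.01]
contact_force: [0.1, -0.1, -0.2]
gripper_width: 0.0001
```

play_rows(increments=[[[-10,20,0],0],[[-25,45,0],0],[[-40,75,0],0],[[-55,105,0],0],[[-65,135,0],0],[[-75,160,0],0],[[-80,180,0],0],[[-80,190,0],0],[[-80,190,0],0],[[-80,190,0],0]])

```text
time_s: 49.63
ee_pos: [0.4968, -0.2347, 0.2082]
tcp_rot: [0.018, 1.0, -0.013, -0.01]
contact_force: [-0.7, -0.3, -0.5]
gripper_width: 0.0004
```

```bash
python3 -c "
from h import *
c=snap('top','t20');a=cv2.resize(c['image'][145:230,165:330,::-1],None,fx=4.8,fy=4.8,interpolation=cv2.INTER_CUBIC);cv2.imwrite('pics/t20c.png',np.clip(a.astype(float)*1.5,0,255).astype(np.uint8))
P=cloud(c)
for n,b in dict(knob=(.55,.65,.09,.14),lock=(.6,.67,-.0,.09)).items():
        m=(P[...,2]>.088)&(P[...,2]<.104)&(P[...,0]>b[0])&(P[...,0]<b[1])&(P[...,1]>b[2])&(P[...,1]<b[3])
        q=P[m];print(n,len(q),q.mean(0).round(4),q.min(0).round(4),q.max(0).round(4))
c=snap('side','s20');a=cv2.resize(c['image'][120:230,270:400,::-1],None,fx=5.5,fy=5.5,interpolation=cv2.INTER_CUBIC);cv2.imwrite('pics/s20c.png',a)
P=cloud(c)
m=(P[...,2]>.088)&(P[...,2]<.104)&(P[...,0]>.6)&(P[...,0]<.67)&(P[...,1]>0)&(P[...,1]<.09)
q=P[m];print(q.min(0),q.max(0))
c=load('s2');P=cloud(c);
m=(P[...,2]>.088)&(P[...,2]<.104)&(P[...,0]>.6)&(P[...,0]<.67)&(P[...,1]>0)&(P[...,1]<.09)
q=P[m];print(q.min(0),q.max(0))
print(get_obs()['ee_pos'])
"
```

```text
knob 98 [0.5896 0.1168 0.0947] [0.5786 0.1057 0.0883] [0.6007 0.1273 0.0989]
lock 125 [0.6283 0.0566 0.0963] [0.6152 0.0471 0.0883] [0.6418 0.0666 0.1006]
[0.61481736 0.04362326 0.08807468] [0.64277187 0.06361816 0.09946206]
[0.61400954 0.01310429 0.08816679] [0.64156537 0.03316107 0.09874976]
[ 0.49680728 -0.23381112  0.20801443]
```

View pics/t20c.png

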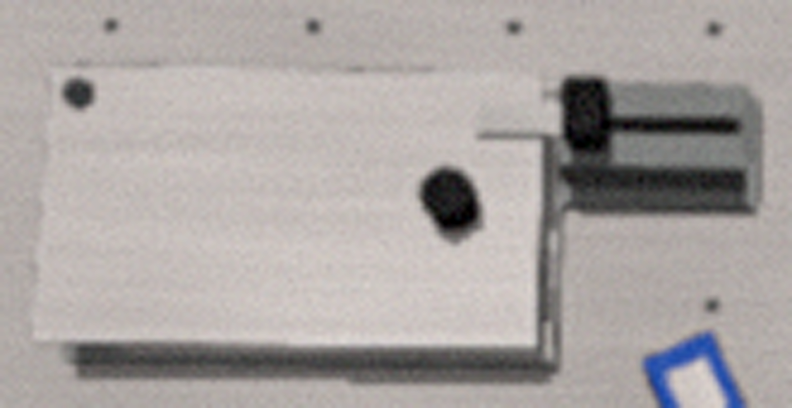

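View pics/s20c.png

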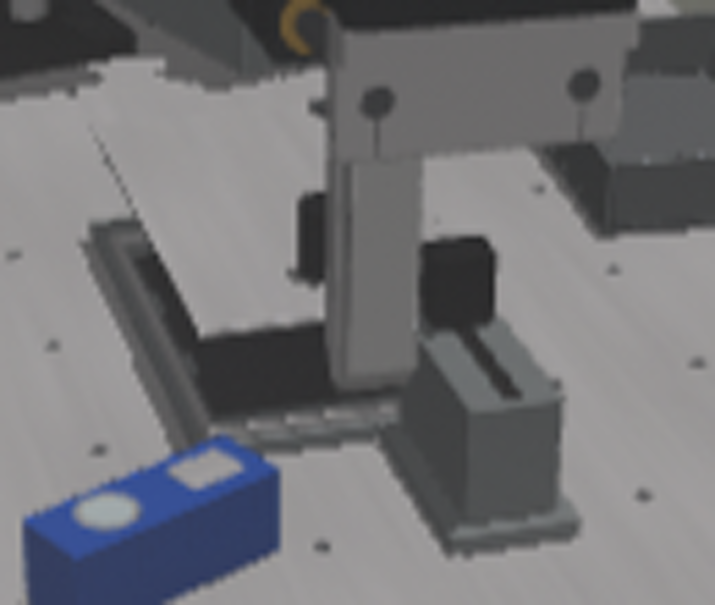

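```bash
python3 -c "
from h import *
to([.6295,.0570,.14],-.016+np.pi/2);print(rot()[1].round(3))"
```

```text
shift [ 126.7 -296.2   55. ] turn -0.4700581878396376 ee [ 0.49680728 -0.23381112  0.20801443] q7 -1.1405775064120744 t 49.7333
[[ 0.999 -0.024 -0.021]
 [-0.025 -0.999 -0.035]
 [-0.02   0.036 -0.999]]
```

play_rows(increments=[[[6,-14,0],0],[[16,-38,0],0],[[29,-68,4],0],[[43,-100,8],0],[[57,-132,12],0],[[71,-166,18],0],[[86,-200,24],0],[[101,-234,30],0],[[114,-264,36],0],[[121,-282,40],0]], hand=0.45)

```text
time_s: 50.57
ee_pos: [0.6243, 0.0516, 0.1543]
tcp_rot: [0.016, 1.0, -0.008, -0.01]
contact_force: [0.8, -0.1, -0.1]
gripper_width: 0.0518
```

```bash
python3 -c "
from h import *
to([.6295,.0570,.14],-.016+np.pi/2);to([.6305,.0572,.078],-.016+np.pi/2)"
```

```text
shift [ 5.4 -6.  14. ] turn -0.029831471806195466 ee [0.6243401  0.05157815 0.15432771] q7 -1.6248685404069092 t 50.5667
shift [ 7.6 -8.2 76. ] turn -0.029831471806195466 ee [0.6243401  0.05157815 0.15432771] q7 -1.6248685404069092 t 50.5667
```

play_rows(increments=[[[5,-6,6],0],[[7,-8,20],0],[[7,-8,38],0],[[7,-8,55],0],[[7,-8,68],0],[[7,-8,75],0],[[7,-8,76],0],[[7,-8,76],0],[[7,-8,76],0],[[7,-8,76],0]])

```text
time_s: 51.4
ee_pos: [0.6306, 0.0571, 0.079]
tcp_rot: [0.016, 1.0, -0.008, -0.009]
contact_force: [-0.8, -0.5, 0.7]
gripper_width: 0.0518
```

play_rows(increments=[[[0,0,0],0],[[0,0,0],0],[[0,0,0],0],[[0,0,0],0],[[0,0,0],0],[[0,0,0],0],[[0,0,0],0],[[0,0,0],0],[[0,0,0],0],[[0,0,0],0]], hand=1, newtons=15)

```text
time_s: 52.23
ee_pos: [0.6307, 0.0572, 0.0791]
tcp_rot: [0.016, 1.0, -0.008, -0.009]
contact_force: [-0.2, 0.4, 0.9]
gripper_width: 0.0199
```

```bash
python3 -c "
from h import *
o=get_obs();p=o['ee_pos'];print(p,o['gripper_width'],o['contact_force'])
to([p[0]-.0006,p[1]-.041,p[2]])"
```

```text
[0.63067297 0.05721162 0.07906062] 0.019900209751256562 [-0.18474035  0.42048794  0.86549382]
shift [ 0.1 41.   1.3] turn None ee [0.63067297 0.05721162 0.07906062] q7 -1.6211343070983453 t 52.2333
```

play_rows(increments=[[[0,5,0],0],[[0,10,0],0],[[0,16,0],0],[[0,22,1],0],[[0,27,1],0],[[0,31,1],0],[[0,34,1],0],[[0,36,1],0],[[0,36,1],0],[[0,36,1],0]])

```text
time_s: 53.07
ee_pos: [0.6302, 0.0202, 0.0791]
tcp_rot: [0.016, 1.0, -0.009, -0.009]
contact_force: [2.1, -1.7, -1.9]
gripper_width: 0.02
```

```bash
python3 -c "
from h import *
o=get_obs();p=o['ee_pos'];print(p,o['gripper_width'],o['contact_force'])"
```

```text
[0.63018908 0.02022268 0.07909713] 0.020038877911983752 [ 2.13351225 -1.70782574 -1.89502193]
```

play_rows(increments=[[[0,2,0],0],[[0,4,0],0],[[0,6,0],0],[[0,7,0],0],[[0,8,0],0],[[0,8,0],0],[[0,8,0],0],[[0,8,0],0],[[0,8,0],0],[[0,8,0],0]])

```text
time_s: 53.9
ee_pos: [0.6302, 0.017, 0.0791]
tcp_rot: [0.014, 1.0, -0.007, -0.009]
contact_force: [2.6, 8.0, -2.7]
gripper_width: 0.02
```

```bash
python3 -c "
from h import *
o=get_obs();p=o['ee_pos'];print(p,o['gripper_width'],o['contact_force'])"
```

```text
[0.63017055 0.01704058 0.07910784] 0.01999519786423434 [ 2.56781158  8.0174828  -2.74918099]
```

play_rows(increments=[[[0,-5,0],0],[[0,-11,0],0],[[0,-17,0],0],[[0,-23,0],0],[[0,-29,-1],0],[[0,-34,-1],0],[[0,-38,-1],0],[[0,-41,-1],0],[[0,-43,-1],0],[[0,-43,-1],0]])

```text
time_s: 54.73
ee_pos: [0.6307, 0.0574, 0.0791]
tcp_rot: [0.015, 1.0, -0.008, -0.009]
contact_force: [0.4, -5.0, 2.2]
gripper_width: 0.0202
```

play_rows(increments=[[[0,0,0],0],[[0,0,0],0],[[0,0,0],0],[[0,0,0],0],[[0,0,0],0],[[0,0,0],0],[[0,0,0],0],[[0,0,0],0],[[0,0,0],0],[[0,0,0],0]])

```text
time_s: 55.57
ee_pos: [0.6307, 0.0573, 0.0791]
tcp_rot: [0.015, 1.0, -0.008, -0.009]
contact_force: [1.0, -2.2, 1.5]
gripper_width: 0.0197
```

```bash
python3 -c "
from h import *
o=get_obs();p=o['ee_pos'];print(p,o['gripper_width'],o['contact_force'])"
```

```text
[0.63066384 0.05730003 0.07911149] 0.019699222038723683 [ 0.95403966 -2.19594746  1.46855942]
```

Home at the stop (travel 40.4 mm from rear stop). Nudge once more, release, retreat.

play_rows(increments=[[[0,-3,0],0],[[0,-3,0],0],[[0,-3,0],0],[[0,0,0],0],[[0,0,0],0],[[0,0,0],0],[[0,0,0],0],[[0,0,0],0],[[0,0,0],0],[[0,0,0],0]])

```text
time_s: 56.4
ee_pos: [0.6307, 0.0573, 0.0791]
tcp_rot: [0.015, 1.0, -0.008, -0.009]
contact_force: [0.7, -2.8, 1.0]
gripper_width: 0.0203
```

play_rows(increments=[[[0,0,0],0],[[0,0,0],0],[[0,0,0],0],[[0,0,0],0],[[0,0,0],0],[[0,0,-8],0],[[0,0,-25],0],[[0,0,-50],0],[[0,0,-75],0],[[0,0,-85],0]], hand=0.45)

```text
time_s: 57.23
ee_pos: [0.6344, 0.0602, 0.1679]
tcp_rot: [0.015, 1.0, -0.008, -0.007]
contact_force: [0.7, -0.3, -0.4]
gripper_width: 0.0518
```

play_rows(increments=[[[-5,15,-5],0],[[-15,40,-10],0],[[-30,75,-15],0],[[-45,110,-20],0],[[-60,150,-20],0],[[-75,190,-20],0],[[-90,225,-20],0],[[-100,255,-20],0],[[-105,270,-20],0],[[-105,270,-20],0]])

```text
time_s: 58.07
ee_pos: [0.5217, -0.2137, 0.1972]
tcp_rot: [0.016, 1.0, -0.012, -0.008]
contact_force: [1.2, -1.3, 0.8]
gripper_width: 0.0518
```

play_rows(increments=[[[0,0,0],0],[[0,0,0],0],[[0,0,0],0],[[0,0,0],0],[[0,0,0],0],[[0,0,0],0],[[0,0,0],0],[[0,0,0],0],[[0,0,0],0],[[0,0,0],0]])

```text
time_s: 58.9
ee_pos: [0.5217, -0.2137, 0.1973]
tcp_rot: [0.016, 1.0, -0.012, -0.008]
contact_force: [-0.9, 0.6, -1.0]
gripper_width: 0.0517
```

```bash
python3 -c "
from h import *
c=snap('top','t21')
P=cloud(c)
for n,b in dict(knob=(.55,.65,.09,.14),lock=(.6,.67,-.0,.09)).items():
        m=(P[...,2]>.088)&(P[...,2]<.104)&(P[...,0]>b[0])&(P[...,0]<b[1])&(P[...,1]>b[2])&(P[...,1]<b[3])
        q=P[m];print(n,len(q),q.mean(0).round(4),q.min(0).round(4),q.max(0).round(4))
print(get_obs())
"
```

```text
knob 96 [0.5895 0.1166 0.095 ] [0.5788 0.1058 0.089 ] [0.5999 0.1272 0.0988]
lock 126 [0.6283 0.0567 0.0964] [0.6146 0.047  0.0913] [0.6417 0.0666 0.1007]
{'time_s': 58.95, 'qpos': array([ 0.18275714,  0.52211932,  0.20023333,  1.77370579, -0.08345274,
        0.85959311, -1.18366052]), 'joint_velocities': array([ 1.02666972e-03, -2.59828019e-03, -1.52525663e-04, -3.10958238e-04,
       -5.67315080e-04, -6.56223009e-05, -1.23575026e-03]), 'joint_torque': array([-4.85058362e-02, -4.69332719e+01,  2.77844422e+00, -1.67816448e+01,
        9.02183703e-02, -5.56577719e-02, -2.19654823e-03]), 'ee_pos': array([ 0.52173442, -0.21370206,  0.19725941]), 'tcp_rot': array([ 0.01644228,  0.99975956, -0.01228567, -0.00771579]), 'contact_force': array([-0.17872518, -0.80493995,  0.61983068]), 'torque': array([ 0.045059  , -0.01677055,  0.00859802]), 'gripper_width': 0.05175424508087236}
```

View pics/t21.png

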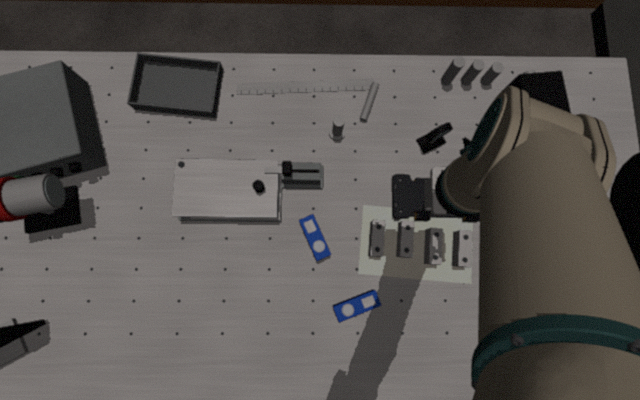

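```bash
python3 -c "
from plant import job_done; print(job_done())"
```

```text
the job is handed in; nothing more can be done
None
```

The job is handed in at 59 s of the 210 s allowed: both cassettes are in the dock, the cover is closed and the lock is home. `job_done()` gave no verdict.

- **Cassettes:** I found only two, cas0 and cas2. I pushed each one out of the row, and they lay flat in the dock at about y = -38 and +31 mm when I last measured them, before the cover closed. There was no cassette between bar1 and bar2 and no black stray in view, only the two blue look-alikes, which I left alone.
- **Cover:** I opened it to about 1.72 rad, then closed it against its stop. In the last picture the knob is within 1 mm of where it started.
- **Bars and bystanders:** By eye they are where they were in the top pictures; I did not re-measure the bars after the pushes.

**Lock disagreement:** The lock first stopped about 31 mm from where I found it, not the 40 mm I expected. I pulled it back to its rear stop and measured about 40 mm between the two stops. It had therefore started about 9 mm forward, and where it stopped was home. I slid it home again and the final picture shows it there.

I pushed the lock with up to 24 N while checking, and the tool has been tilted about 2° since then.

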